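# Release the ratchet clamp and sort the power banks

### The job

The glue on the power banks in the bonding clamp has set: lift the holding pawl off the ratchet wheel and throw it right back, then wind the crank backwards (anticlockwise from above) until the blue jaw is fully open. Then lay every flat power bank in the low grey tray and every swollen one, with the bulging top, in the deep steel box, each lying level on the floor of its container. Finally fold the pawl down onto the wheel again, leaving the jaw open and the other things on the bench where they are.

Things in the scene. Friction and masses are not known exactly. Their poses are not given: they have to be found in the camera images.
- clamp: Fixed bonding clamp: aluminium bed 285 x 340 mm, 14 mm thick. Origin at table height under the middle of the row of power banks; x across the bed towards jaw and wheel, y along the row, z up. Slots at y = -127, -42, 42, 127 mm, low ribs 3 mm high between; the power banks lie flat on the bed, lengthwise along x. A fence, top 42 mm above the table, stands at x = -53 mm.
- jaw (a joint): Blue sliding jaw, a bar 300 mm long (y), top 48 mm above the table, driven by the ratchet wheel (2.55 mm per rad), not by pushing. 0 m = closed, its lip hanging 14 mm over the ends of the power banks so that they cannot be lifted out; grows as it moves away along the clamp's +x; 0.036 m = fully open, at its stop.
- wheel (a joint): Ratchet wheel, a flat-lying steel disc 102 mm across, axis upright, 12 saw teeth 8 mm high on top, crank above. Starts within 0.2 rad of 0; grows as wound backwards (anticlockwise from above), opening the jaw; 14.14 rad (two and a quarter turns) = jaw at its stop. Takes about 3 N at the knob; stays where left. With the pawl on the teeth it goes backwards by one tooth (0.52 rad) at most.
- wheel_axis (a point): Point on the wheel's upright axis, level with the middle of the crank knob.
- crank_knob (a point): Middle of the upright black crank knob, a free-spinning cylinder 23 mm across and 40 mm tall, top 147 mm above the table, on the end of the blue crank arm (top 106 mm above the table), 42 mm from the wheel's axis. At wheel = 0 it lies 170 degrees anticlockwise from the clamp's +x seen from above.
- pawl (a joint): Steel holding pawl, an arm 95 mm long, 12 mm thick, on a level hinge along the clamp's x. 0 rad = lying along y, nose between the wheel's teeth (up to 0.1: nose on a tooth); grows as the nose is lifted up and over; 2.0 rad = thrown right back at its stop. Its weight (under 2 N) drops it onto the wheel from below about 1.1 rad and keeps it thrown back above about 1.5.
- pawl_pivot (a point): Point on the pawl's hinge line, 78 mm above the table; the hinge line runs along the clamp's x through it. The bracket's two cheeks stand 9 to 15 mm either side of it along x and reach 90 mm above the table.
- pawl_grip (a point): Centre of the pawl's grip, a black upright disc 30 mm across, 14 mm thick (along the clamp's x) on top of the pawl arm. At pawl = 0 it lies 45 mm from the pivot along the clamp's -y and 30 mm above it; it swings with the pawl on a circle of 54 mm about the hinge line, over the top to the +y side.
- flat_a_mid (a point): Centre of a flat white power bank, a block 100 x 40 x 24 mm, 0.2 kg, with a level top; the point is half-way up the block (12 mm above its underside). x along the length, y across, z up. May be absent.
- flat_b_mid (a point): Centre of a flat white power bank, a block 100 x 40 x 24 mm, 0.2 kg, with a level top; the point is half-way up the block (12 mm above its underside). x along the length, y across, z up. May be absent.
- swollen_a_mid (a point): Centre of a swollen white power bank, a block 100 x 40 x 24 mm, 0.2 kg, with a bulge 76 x 37 mm on its top that rises to 36 mm above the underside; the point is 12 mm above its underside. x along the length, y across, z up. May be absent.
- swollen_b_mid (a point): Centre of a swollen white power bank, a block 100 x 40 x 24 mm, 0.2 kg, with a bulge 76 x 37 mm on its top that rises to 36 mm above the underside; the point is 12 mm above its underside. x along the length, y across, z up. May be absent.
- tray: The low grey plastic tray, 150 (x) x 210 (y) mm outside, walls 5 mm thick and 20 mm high, floor 5 mm thick; fixed. Origin at the centre of its underside, z up. For the flat power banks.
- safe_box: The deep open steel box, 150 (x) x 210 (y) mm outside, walls 5 mm thick and 50 mm high, floor 5 mm thick; fixed. Origin at the centre of its underside, z up. For the swollen power banks.
- screwdriver_spot (a point): A point in the middle of a screwdriver, 170 mm long, lying beyond the clamp; not part of the job.
- brush_spot (a point): A point in the middle of a brush, 180 mm long, lying beyond the clamp; not part of the job.
- mug_spot (a point): A point in the middle of a white mug, 80 mm across, 90 mm high; not part of the job.
- tape_roll_spot (a point): A point in the middle of a roll of tape lying flat, 96 mm across, 30 mm high; not part of the job.
- solvent_spot (a point): A point in the middle of a white bottle, 64 mm across, 130 mm high; not part of the job.
- jar_spot (a point): A point in the middle of a amber jar, 68 mm across, 75 mm high; not part of the job.
Things that resemble listed ones, but are neither listed nor needed, are in the scene too. Leave any green or purple look-alike of the part that bears flat_b_mid alone.

How it is judged:
By the outcome, as a careful person would: the job done as asked, in the order asked, and still so for the second after the job is handed in, with the robot touching nothing.
Of flat_a, flat_b, swollen_a, swollen_b only 2 to 4 are there at a start; the rules pass over those that are not, and their reading is None.
At some moment in a run one of flat_a, flat_b, swollen_a, swollen_b may be knocked a few centimetres aside while the robot is not near it.
Once in a run the grip may slacken for a moment while it holds something.
It also fails if it takes over 210 s, if anything falls off the work surface, if the arm or the gripper's body presses on something with over 40 N, if the wrist force passes 120 N, or if a joint passes its speed limit or range.

### The arm

A 7-joint arm with a two-finger parallel gripper is mounted at the origin on the work surface. World frame = base frame: x ahead of the robot, y to its left, z up, the work surface at z = 0. Lengths are in m, angles in rad, forces in N, time in s.
With the tool pointing down it reaches from about 0.4 to 0.875 m from the base axis. Payload 6.5 kg.
Tool frame: the origin (TCP) lies midway between the tips of the shut fingers; the grasp point (between the pads) lies 19 mm behind it; z points along the fingers, y is the direction in which the jaws open and shut (so a half turn about z gives the same grasp; the last joint's range is limited). The gripper opens to 85 mm and grips with 20 to 120 N. Pads are 22 mm wide; open, the fingers measure 114 mm over their backs; the gripper's body (76 mm by 85 mm) begins 54 mm behind the grasp point. The pads swing forward as they close: fully open they stand 13 mm farther back than shut.
Start: joints at [-1.411, 0.536, -0.004, 1.538, 0.003, 1.067, -0.071], TCP at [0.146, 0.633, 0.197] pointing down, gripper open.
Joint ranges: [-2.7, 2.7], [-0.37, 2.16], [-1.27, 1.26], [0.24, 2.4], [-1.31, 4.45], [0.19, 1.91], [-2.76, 2.76]. Speed limits (rad/s): [2.39, 2.39, 3.14, 3.14, 3.14, 3.14, 3.14].

### API

Orientations are given as a rotation vector (axis times angle).
In Python, from cell import manip gives the robot as it stands. The module is installed in compiled form; this text tells all that it offers.
- The arm moves only by the tool move_arm, never from a script. Its argument "series" is a list of rows, each a list of 3 entries, a list of its own where there are three numbers: the shift along the world's x, y, z in cm, then the turn, a rotation vector about the world's x, y, z in rad, then the closure, from -1 (fully open) to 1 (shut), so that 0 is half open. A call has 1 to 10 rows; each row shifts and turns the pose as measured when the row begins; what a row does not reach is not made up. A row lasts 1/10 s, in which the tool goes at most 50 mm and 8.59 degrees, less where a joint would pass 70% of its speed; a pose out of reach is approached as far as the arm can. A call with a gripper value outside its range is refused whole. The fingers move at their own pace and stop on an object; "grip_force" is the grip in N (left out, the last holds). Time passes only in rows, so rows that do not move let the fingers close. It gives the time, the measured TCP pose, the force and the opening at its end, in the units of the state.
- manip.get_obs(): the state, without advancing time (a new reading comes with each control period).
- manip.grab_frame(name): name is "side" or "top"; returns the picture (420x560x3 uint8, blue, green, red); there is no depth.
- manip.camera_info(name): a dict with "fx", "fy", "cx", "cy" (pixels), "extrinsics" (4x4, takes a point from camera to world coordinates). Camera axes: x right, y down, z forward; pixel columns grow to the right and rows downward; lengths in m; the calibration is good to about 2 mm. A picture is of the moment at which its call begins. camera_info takes no time and is no camera call.
- manip.hand_in(): hands the job in, once; it reports no verdict.
The state is a dict: "time": time; "joints": joint angles; "joint_vel": joint speeds; "tau": joint torques, N m; "ee_pos": TCP position; "tcp_rot": TCP orientation; "force": force on the tool from outside, world axes, zero at the start; "moment": the same for the moment, N m; "opening": finger opening in m.
Only numpy, scipy, OpenCV 4.12 (cv2) and the standard library are available. Lean on these libraries where they do the work, as an engineer would, in place of code of your own. Each camera call takes 0.05 s, during which the arm holds its last target.

## Working session

There is one attempt and no reset: what is moved stays moved. The work goes in short steps, Python scripts to look and compute and a tool call to move; the robot and the scene stay as the last step left them, time stands still between calls to the robot, and variables do not carry over. Pictures are saved under pics/ and viewed, and the job is handed in when it is done.

Besides the shell and the picture viewer there is one more tool, called after ">>>" in YAML: its name, and indented under it one key for each argument. move_arm: Moves the arm, as the interface text tells. Its arguments: {"type":"object","properties":{"series":{"type":"array"},"grip_force":{"type":"number"}},"required":["series"]}

```bash
mkdir -p pics && python3 - <<'E'
from cell import manip
import cv2,numpy as np
o=manip.get_obs()
for k,v in o.items(): print(k,np.round(v,3))
for n in("side","top"):
    f=manip.grab_frame(n); cv2.imwrite(f"pics/{n}0.png",f)
    c=manip.camera_info(n); print(n,[c[k] for k in("fx","fy","cx","cy")]); print(np.round(c["extrinsics"],4))
E
```

```text
time 0.0
joints [-1.411  0.537 -0.004  1.539  0.003  1.067 -0.071]
joint_vel [-0.001  0.001 -0.002  0.001 -0.     0.001  0.001]
tau [ 0.0000e+00 -5.8340e+01  1.0480e+00 -2.5911e+01  1.2000e-02  9.0000e-03
 -0.0000e+00]
ee_pos [0.145 0.633 0.196]
tcp_rot [-3.540e-01 -3.122e+00  3.000e-03]
force [ 0.742  0.268 -0.142]
moment [-0.048 -0.024  0.02 ]
opening 0.085
side [494.87048716079795, 494.87048716079795, 275.2686121426558, 214.31767184124132]
[[ 0.7845 -0.4004  0.4735 -0.1346]
 [-0.6201 -0.4959  0.6079 -0.8499]
 [-0.0086 -0.7706 -0.6373  1.0169]
 [ 0.      0.      0.      1.    ]]
top [403.06667674532173, 403.06667674532173, 282.5961511333676, 209.41153511381978]
[[ 0.017  -0.9969  0.0773  0.4984]
 [-0.9997 -0.0184 -0.0166  0.0026]
 [ 0.018  -0.077  -0.9969  1.0801]
 [ 0.      0.      0.      1.    ]]
```

View pics/side0.png

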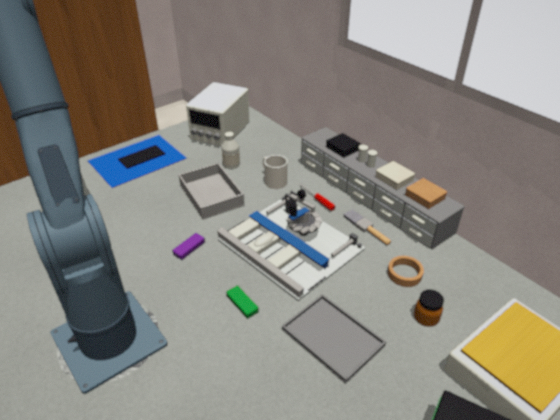

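View pics/top0.png

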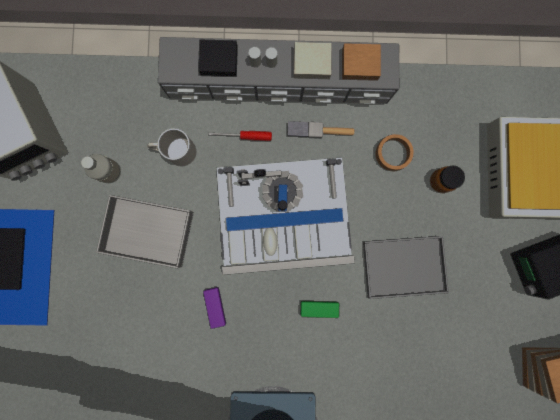

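```bash
cat > h.py <<'E'
import cv2,numpy as np
from cell import manip
def P(n):
    c=manip.camera_info(n);K=np.array([[c["fx"],0,c["cx"]],[0,c["fy"],c["cy"]],[0,0,1]]);E=np.array(c["extrinsics"]);return K,E
def ray(n,uv):
    K,E=P(n);d=E[:3,:3]@np.linalg.inv(K)@np.array([uv[0],uv[1],1.]);return E[:3,3],d/np.linalg.norm(d)
def onz(n,uv,z):
    o,d=ray(n,uv);return o+d*(z-o[2])/d[2]
def proj(n,p):
    K,E=P(n);q=E[:3,:3].T@(np.asarray(p,float)-E[:3,3]);q=K@q;return q[:2]/q[2]
def tri(a,b):
    o1,d1=ray("top",a);o2,d2=ray("side",b)
    A=np.stack([d1,-d2],1);s=np.linalg.lstsq(A,o2-o1,rcond=None)[0]
    p,q=o1+d1*s[0],o2+d2*s[1];return (p+q)/2,np.linalg.norm(p-q)
def snap(tag):
    for n in("top","side"): cv2.imwrite(f"pics/{n}{tag}.png",manip.grab_frame(n))
def crop(src,dst,x0,y0,w,h,s):
    f=cv2.imread(src)[y0:y0+h,x0:x0+w];f=cv2.resize(f,None,fx=s,fy=s,interpolation=cv2.INTER_CUBIC)
    st=10
    for x in range((x0+9)//10*10,x0+w,20): cv2.putText(f,str(x),((x-x0)*s,8),0,.35,(0,0,255),1);cv2.line(f,((x-x0)*s,10),((x-x0)*s,16),(0,0,255),1)
    for y in range((y0+9)//10*10,y0+h,20): cv2.putText(f,str(y),(0,(y-y0)*s+4),0,.35,(0,0,255),1)
    cv2.imwrite(dst,f)
E
python3 - <<'E'
from h import *
crop("pics/top0.png","pics/top0c.png",205,145,160,135,5)
crop("pics/side0.png","pics/side0c.png",205,175,165,120,5)
E
```

```text
(no output)
```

View pics/top0c.png

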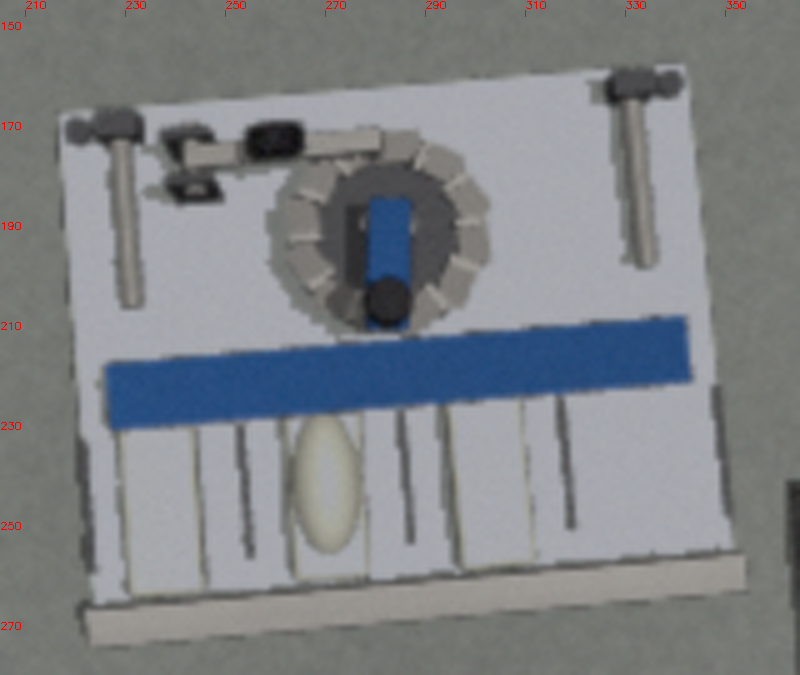

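View pics/side0c.png

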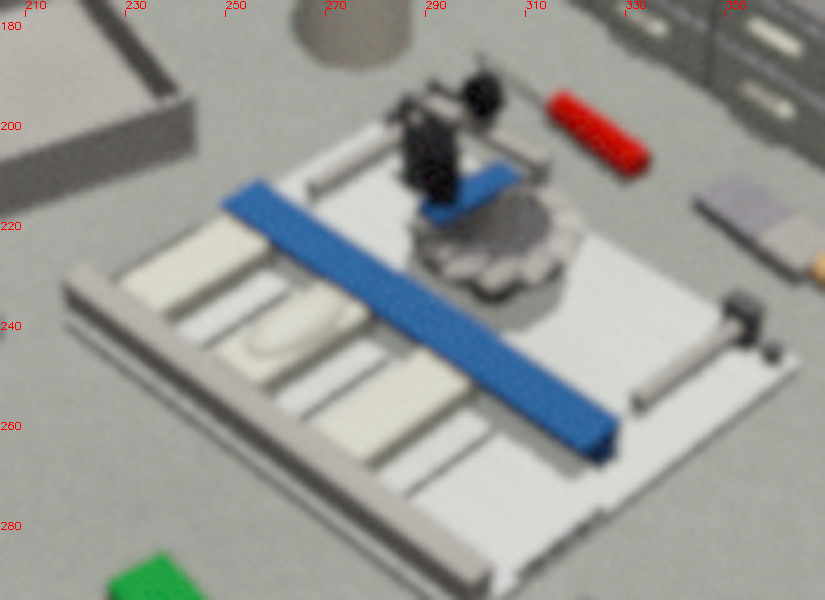

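```bash
python3 - <<'E'
from h import *
np.set_printoptions(precision=4,suppress=True)
# fence top face corners (crop->pix)
def c(x,y): return (205+x/5,145+y/5)
for name,uv,z in [("fence L outer",c(88,645),.042),("fence R outer",c(745,590),.042),("fence L in",c(88,607),.042),("fence R in",c(745,553),.042),
 ("jaw TL",c(105,367),.048),("jaw TR",c(685,317),.048),("jaw BL",c(108,430),.048),("jaw BR",c(691,381),.048),
 ("bed TL",c(58,115),.014),("bed TR",c(686,65),.014)]:
    print(name,onz("top",uv,z))
def s(x,y): return (205+x/5,175+y/5)
for name,a,b in [("knob top",c(389,300),s(430,113)),("grip",c(275,141),s(483,97)),("jawTR",c(685,317),s(617,425)),("jawTL",c(105,367),s(260,180)),("fenceR in",c(745,553),s(490,573)),("swollen top",c(327,485),s(300,318)),
 ("nose end",c(380,140),s(547,160))]:
    print(name,*tri(a,b))
E
```

```text
fence L outer [0.4112 0.1352 0.042 ]
fence R outer [ 0.4444 -0.2003  0.042 ]
fence L in [0.4304 0.1357 0.042 ]
fence R in [ 0.4633 -0.2002  0.042 ]
jaw TL [0.5527 0.1298 0.048 ]
jaw TR [ 0.5839 -0.1676  0.048 ]
jaw BL [0.5206 0.1273 0.048 ]
jaw BR [ 0.551  -0.1709  0.048 ]
bed TL [0.6886 0.1627 0.014 ]
bed TR [ 0.7226 -0.173   0.014 ]
knob top [ 0.5775 -0.0117  0.1685] 0.004144169435623291
grip [0.6618 0.0426 0.1069] 0.0011576429103516527
jawTR [ 0.5836 -0.1681  0.0402] 0.0024363491014020157
jawTL [0.5543 0.1296 0.042 ] 0.003106739589474677
fenceR in [ 0.462  -0.2013  0.0322] 0.0024964353643374504
swollen top [0.4963 0.0138 0.0411] 0.004499847902659817
nose end [ 0.6673 -0.0093  0.0875] 0.0028378650330894146
```

```bash
python3 - <<'E'
from h import *
np.set_printoptions(precision=4,suppress=True)
t=cv2.imread("pics/top0.png");s=cv2.imread("pics/side0.png")
# dark blobs
def blobs(im,x0,y0,w,h,th):
    g=im[y0:y0+h,x0:x0+w].max(2);m=(g<th).astype(np.uint8)
    n,l,st,c=cv2.connectedComponentsWithStats(m)
    for i in range(1,n):
        if st[i,4]>8: print(st[i]+[x0,y0,0,0,0],c[i]+[x0,y0])
print("top");blobs(t,225,160,80,60,45)
print("side");blobs(s,270,180,60,50,45)
a=(260,173)
print("grip on z.112",onz("top",(259.8,172.9),.112),"knobtop .147",onz("top",(282.6,205),.147))
print("wheel c teeth", onz("top",(205+382/5,145+232/5),.08))
O=np.array([.4998,-.026,0]);y=.1012;R=np.array([[np.cos(y),-np.sin(y),0],[np.sin(y),np.cos(y),0],[0,0,1]])
for p in [onz("top",(259.8,172.9),.112),onz("top",(282.6,205),.147),onz("top",(205+382/5,145+232/5),.08)]: print(R.T@(p-O))
# trays
for nm,x0,y0,w,h in [("box",90,185,110,90),("tray",355,225,100,85)]:
    crop("pics/top0.png",f"pics/{nm}.png",x0,y0,w,h,6)
E
```

```text
top
[254 170  11   7  60] [259.4  172.95]
[278 202   8   8  39] [281.1282 205.6923]
side
[298 191   7   8  38] [300.7632 194.0789]
[287 200   9  16 106] [291.1226 207.3774]
grip on z.112 [0.6612 0.0432 0.112 ] knobtop .147 [ 0.5811 -0.0128  0.147 ]
wheel c teeth [ 0.621  -0.0103  0.08  ]
[0.1676 0.0526 0.112 ]
[0.0822 0.0049 0.147 ]
[0.1222 0.0033 0.08  ]
```

View pics/box.png

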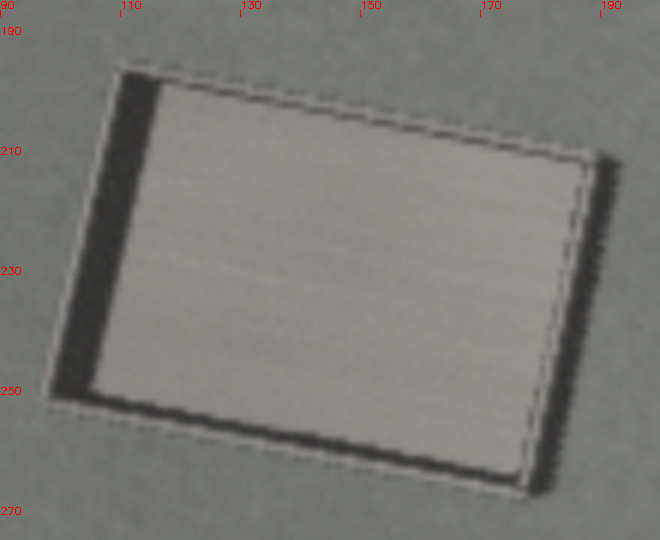

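View pics/tray.png

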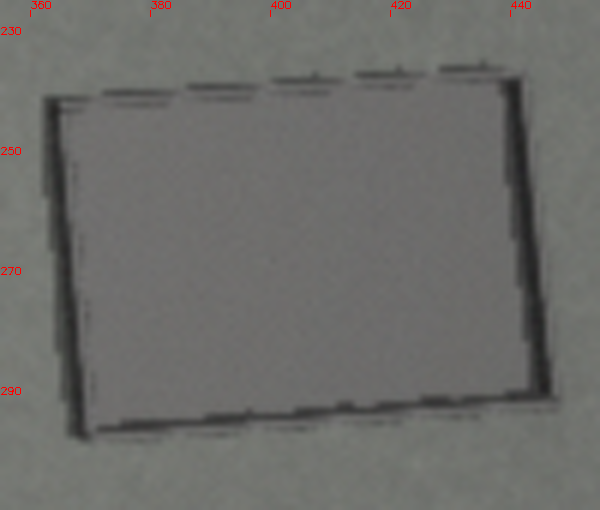

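```bash
python3 - <<'E'
from h import *
np.set_printoptions(precision=4,suppress=True)
def f(l,x0,y0,z):
    q=np.array([onz("top",((a+.5)/6-.5+x0,(b+.5)/6-.5+y0),z) for a,b in l])
    print(q[:,:2],"\ncentre",q.mean(0)); e=[np.linalg.norm(q[i]-q[(i+1)%4]) for i in range(4)]; print(np.array(e))
    v=q[0]-q[1]+q[3]-q[2]; print("yaw",np.arctan2(-v[0],v[1])); w=q[0]-q[3]+q[1]-q[2]; print("yaw",np.arctan2(w[1],w[0]))
f([(120,66),(600,152),(527,495),(47,400)],90,185,.05)
f([(45,97),(520,72),(553,398),(78,437)],355,225,.02)
crop("pics/side0.png","pics/boxs.png",170,155,90,70,7)
E
```

```text
[[0.6055 0.4274]
 [0.5726 0.2229]
 [0.4274 0.2484]
 [0.4639 0.4508]] 
centre [0.5174 0.3373 0.05  ]
[0.2071 0.1474 0.2056 0.1436]
yaw -0.16877059508236758
yaw -0.1690499426280648
[[ 0.5018 -0.2257]
 [ 0.5163 -0.4357]
 [ 0.3747 -0.4483]
 [ 0.3549 -0.2403]] 
centre [ 0.4369 -0.3375  0.02  ]
[0.2105 0.1422 0.2089 0.1476]
yaw 0.08204243954081751
yaw 0.09404162150195461
```

View pics/boxs.png

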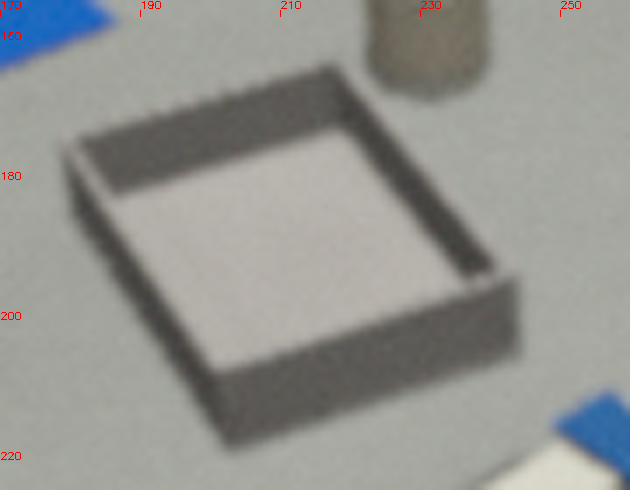

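>>> move_arm:
  series:
    - [[0,0,5],[0,0,0],0.2]
    - [[3,-3.5,2],[0,0,-0.1],0.2]
  grip_force: 20

```text
time: 0.3
ee_pos: [0.1683, 0.599, 0.2622]
tcp_rot: [-0.496, -3.096, 0.014]
force: [0.5, 1.4, 1.0]
opening: 0.0595
```

>>> move_arm:
  series:
    - [[3.5,-4.0,0.5],[0,0,-0.08],0.2]
    - [[3.5,-4.0,0],[0,0,-0.08],0.2]
    - [[3.5,-4.0,0],[0,0,-0.08],0.2]
    - [[3.5,-4.0,0],[0,0,-0.08],0.2]
    - [[3.5,-4.0,0],[0,0,-0.08],0.2]
    - [[3.5,-4.0,0],[0,0,-0.08],0.2]
    - [[3.5,-4.0,0],[0,0,-0.08],0.2]
    - [[3.5,-4.0,0],[0,0,-0.08],0.2]
    - [[3.5,-4.0,0],[0,0,-0.08],0.2]
    - [[3.5,-4.0,0],[0,0,-0.08],0.2]

```text
time: 1.3
ee_pos: [0.4978, 0.2165, 0.2689]
tcp_rot: [-1.698, -2.633, 0.003]
force: [1.6, 0.7, -0.1]
opening: 0.034
```

>>> move_arm:
  series:
    - [[3.5,-3.6,0],[0,0,-0.08],0.2]
    - [[3.5,-3.6,0],[0,0,-0.08],0.2]
    - [[3.5,-3.6,0],[0,0,-0.08],0.2]
    - [[3.5,-3.6,0],[0,0,-0.08],0.2]
    - [[2.8,-3.2,-1],[0,0,-0.02],0.2]
    - [[0,0,-1],[0,0,0],0.2]
    - [[0,0,0],[0,0,0],0.2]

```text
time: 2.0
ee_pos: [0.667, 0.0296, 0.2457]
tcp_rot: [-2.149, -2.282, 0.008]
force: [0.7, -0.5, -0.5]
opening: 0.034
```

```bash
python3 - <<'E'
from h import *
snap("1")
crop("pics/top1.png","pics/top1c.png",205,145,160,135,5)
crop("pics/side1.png","pics/side1c.png",225,130,160,115,5)
o=manip.get_obs();print(o["ee_pos"],o["tcp_rot"],proj("top",o["ee_pos"]),proj("side",o["ee_pos"]))
E
```

```text
[0.66725744 0.03004762 0.2474943 ] [-2.14851504 -2.28424474  0.005288  ] [263.67850067 159.32733811] [306.98555667 156.35940276]
```

View pics/side1c.png

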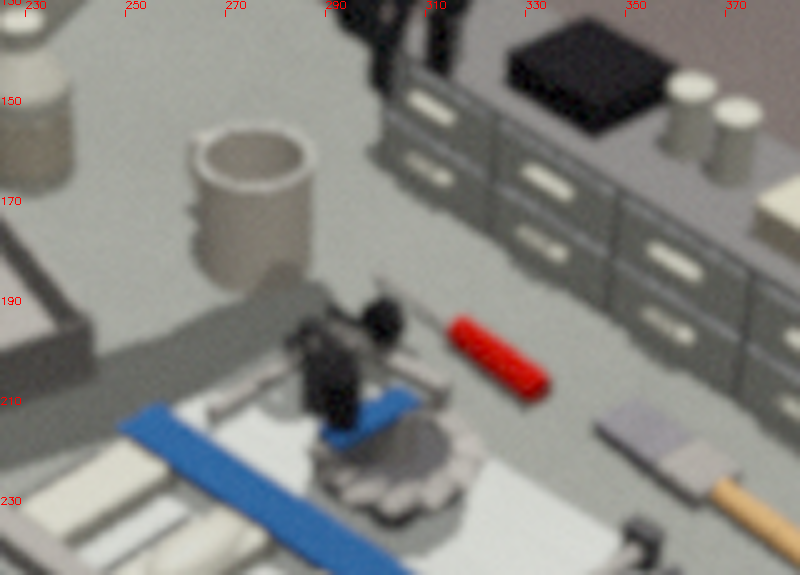

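View pics/top1c.png

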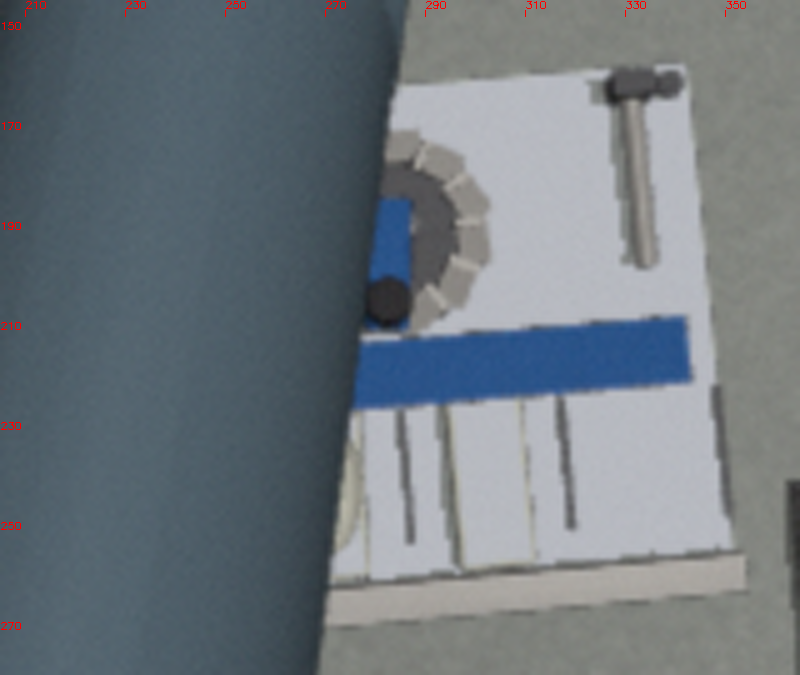

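```bash
python3 - <<'E'
from h import *
crop("pics/side1.png","pics/side1d.png",270,90,80,75,8)
E
```

```text
(no output)
```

View pics/side1d.png

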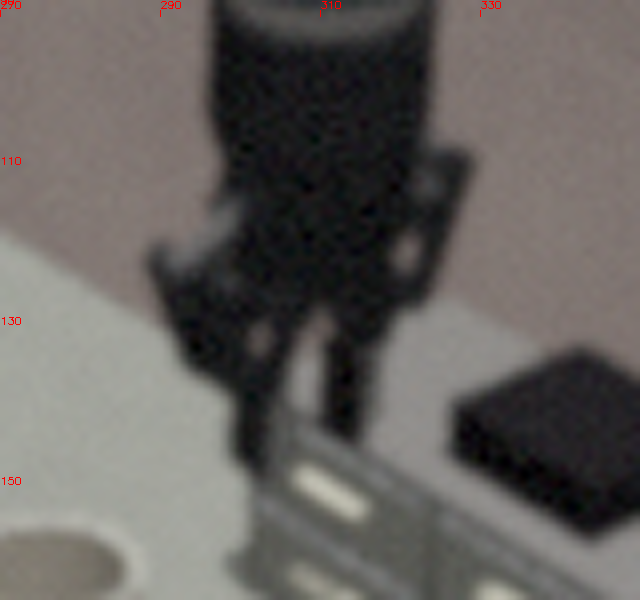

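```bash
python3 - <<'E'
from h import *
np.set_printoptions(precision=4,suppress=True)
o=manip.get_obs();p=o["ee_pos"]
from scipy.spatial.transform import Rotation as Ro
R=Ro.from_rotvec(o["tcp_rot"]).as_matrix();print(R)
for dz in(0,.006,.013,.02,.025):
  print(dz,proj("side",p-R[:,2]*dz),[proj("side",p-R[:,2]*dz+s*R[:,1]*.020) for s in(1,-1)])
# known check: knob top & pawl grip using text heights
O=np.array([.5008,-.025,0])
for q in [(.6612,.0442,.108),(.582,-.012,.147),(.582,-.012,.107)]: print(q,proj("side",q),proj("top",q))
E
```

```text
[[-0.0612  0.9981 -0.0065]
 [ 0.9981  0.0612  0.0014]
 [ 0.0018 -0.0064 -1.    ]]
0 [306.9856 156.3594] [array([311.9661, 153.8076]), array([301.9316, 158.9488])]
0.006 [307.0662 154.565 ] [array([312.0596, 152.0193]), array([301.999 , 157.1482])]
0.013 [307.1609 152.4591] [array([312.1694, 149.9208]), array([302.0781, 155.035 ])]
0.02 [307.2562 150.3398] [array([312.2798, 147.809 ]), array([302.1578, 152.9082])]
0.025 [307.3246 148.8177] [array([312.3592, 146.2923]), array([302.215 , 151.3807])]
(0.6612, 0.0442, 0.108) [300.9155 193.9721] [259.4617 173.1805]
(0.582, -0.012, 0.147) [292.9385 202.987 ] [282.2639 204.5926]
(0.582, -0.012, 0.107) [292.7422 213.8662] [281.981  206.0609]
```

>>> move_arm:
  series:
    - [[0,0,0],[0,0,0],1]
    - [[0,0,0],[0,0,0],1]
    - [[0,0,0],[0,0,0],1]
    - [[0,0,0],[0,0,0],1]
    - [[0,0,0],[0,0,0],1]

```text
time: 2.6
ee_pos: [0.6665, 0.0358, 0.25]
tcp_rot: [-2.139, -2.292, -0.001]
force: [0.3, 0.3, -0.6]
opening: 0.0
```

```bash
python3 - <<'E'
from h import *
cv2.imwrite("pics/side2.png",manip.grab_frame("side"))
crop("pics/side2.png","pics/side2d.png",270,90,80,75,8)
o=manip.get_obs();print(o["ee_pos"],o["opening"],proj("side",o["ee_pos"]))
E
```

```text
[0.66658274 0.03585117 0.25001694] 0.000204727464474732 [305.48955675 154.82400268]
```

View pics/side2d.png

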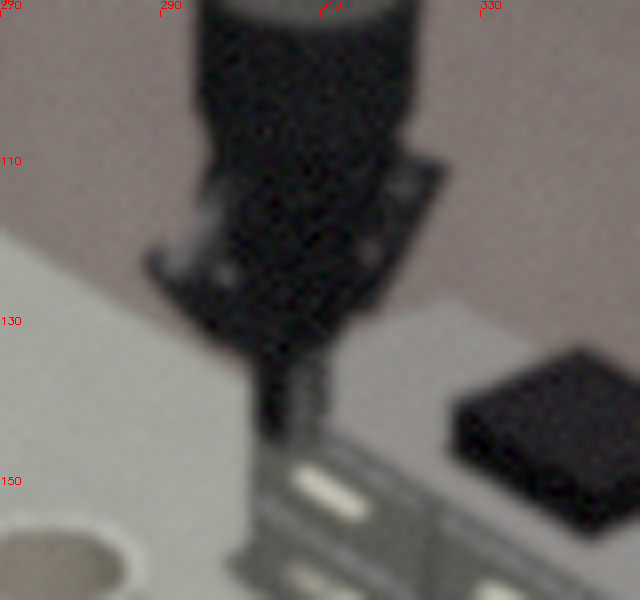

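```bash
python3 - <<'E'
from h import *
a=cv2.imread("pics/side0.png");
for k in(1,2):
    b=cv2.imread(f"pics/side{k}.png");d=cv2.absdiff(a,b)*4
    cv2.imwrite(f"pics/d{k}.png",d)
    crop(f"pics/d{k}.png",f"pics/d{k}c.png",270,90,80,75,8)
E
```

```text
(no output)
```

View pics/d2c.png

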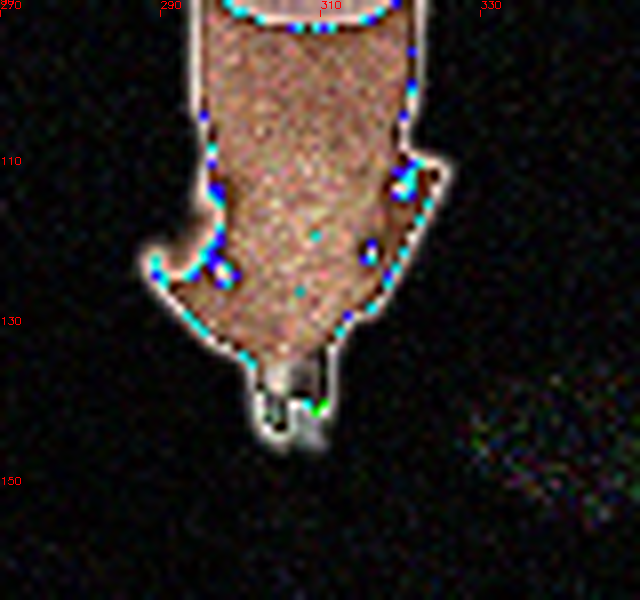

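```bash
python3 - <<'E'
from h import *
print(proj("side",(0,0,0)),proj("top",(0,0,0)))
for c in [(.1,.1,0),(.1,-.1,0),(-.1,.1,0),(-.1,-.1,0)]: print(proj("side",c),proj("top",c))
crop("pics/side0.png","pics/base.png",40,200,150,200,3)
E
```

```text
[109.03812152 338.47949055] [272.76395208 434.60457246]
[128.57597777 295.24956766] [234.89515421 394.11088348]
[164.40518581 343.74270458] [311.96926181 394.93995731]
[ 54.8694668  333.33019778] [232.84273537 474.99348172]
[ 85.72819629 390.05558249] [311.07855952 475.57497249]
```

View pics/base.png

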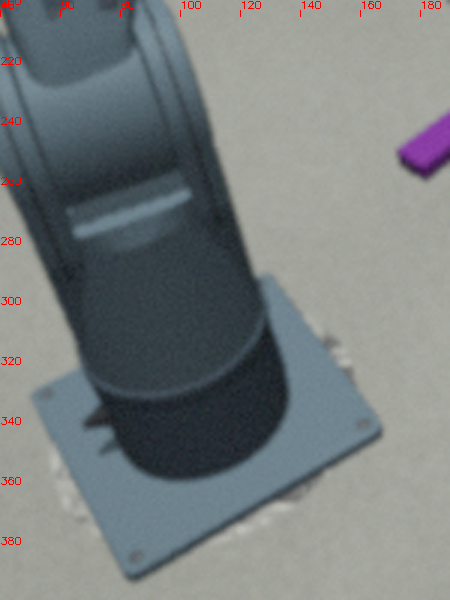

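View pics/side1.png

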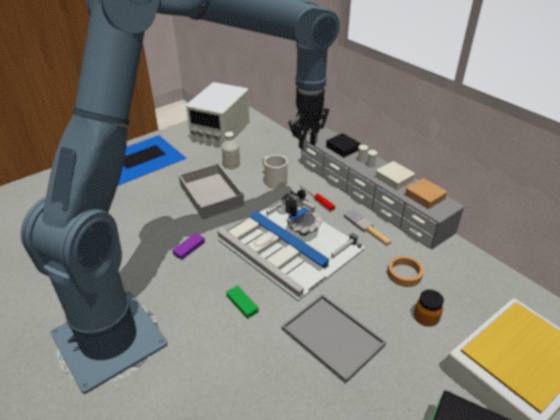

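>>> move_arm:
  series:
    - [[-1,-4,0],[0,0,0],1]
    - [[-1,-4.5,0],[0,0,0],1]
    - [[-1,-4.5,0],[0,0,0],1]
    - [[-1,-4.5,0],[0,0,0],1]
    - [[-1,-4.5,0],[0,0,0],1]
    - [[-1,-4.5,0],[0,0,0],1]
    - [[-1,-4.5,0],[0,0,0],1]
    - [[0,-4,0],[0,0,0],1]
    - [[0,0,0],[0,0,0],1]
    - [[0,0,0],[0,0,0],1]

```text
time: 3.65
ee_pos: [0.5906, -0.3233, 0.2507]
tcp_rot: [-2.132, -2.299, -0.003]
force: [-0.2, 0.0, -0.9]
opening: -0.0002
```

```bash
python3 - <<'E'
from h import *
o=manip.get_obs();print(o["time"],o["ee_pos"],o["tcp_rot"],proj("side",o["ee_pos"]),proj("top",o["ee_pos"]))
snap("3")
o=manip.get_obs();print(o["ee_pos"],proj("side",o["ee_pos"]),proj("top",o["ee_pos"]))
a=np.hstack([cv2.resize(cv2.imread("pics/top3.png")[100:240,300:500],None,fx=2,fy=2),cv2.resize(cv2.imread("pics/side3.png")[100:240,320:520],None,fx=2,fy=2)])
cv2.imwrite("pics/p3.png",a)
E
```

```text
3.65 [ 0.59062039 -0.32329114  0.2507182 ] [-2.13238473 -2.2993117  -0.00339981] [382.24403528 231.01729543] [432.62643371 198.81596655]
[ 0.59070498 -0.32258129  0.2508086 ] [382.04472847 230.81564862] [432.30414415 198.76465582]
```

View pics/p3.png

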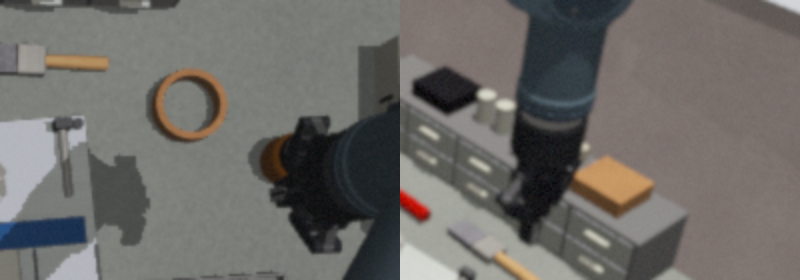

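```bash
python3 - <<'E'
from h import *
crop("pics/top3.png","pics/t3.png",410,150,70,70,8)
crop("pics/side3.png","pics/s3.png",350,160,70,70,8)
a=np.hstack([cv2.imread("pics/t3.png")[:,:400],cv2.imread("pics/s3.png")[:,:400]]);cv2.imwrite("pics/ts3.png",a)
for t in [(438.5,198),(436.5,198)]:
  for s in [(384,218),(384,220)]: print(tri(t,s))
E
```

```text
(array([ 0.58941609, -0.32111952,  0.28898419]), np.float64(0.003060975067668342))
(array([ 0.58949998, -0.32265714,  0.28417794]), np.float64(0.001879910610497075))
(array([ 0.59054942, -0.31894197,  0.28657241]), np.float64(0.005456519426494729))
(array([ 0.59064211, -0.32047108,  0.28173422]), np.float64(0.004286141874490725))
```

View pics/ts3.png

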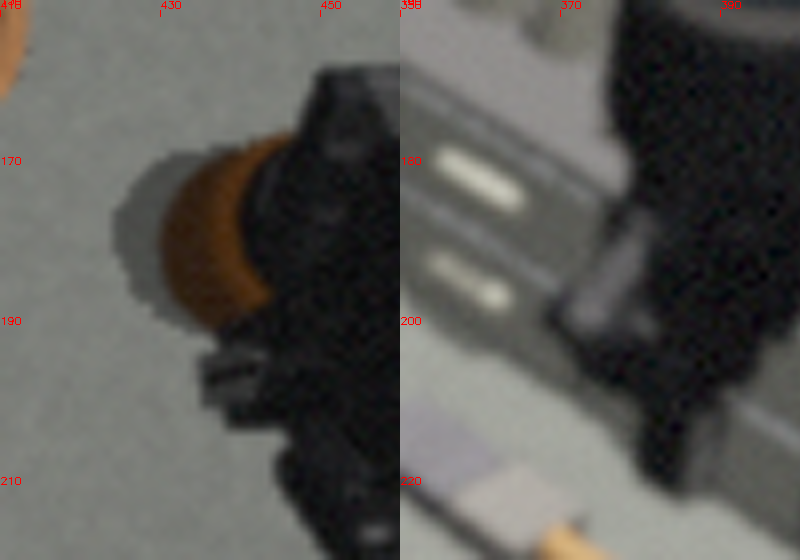

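>>> move_arm:
  series:
    - [[0,4,-4],[0,0,0],1]
    - [[0,2,-5],[0,0,0],1]
    - [[0,0,-5],[0,0,0],1]
    - [[0,0,-5],[0,0,0],1]
    - [[0,0,-2],[0,0,0],1]
    - [[0,0,0],[0,0,0],1]

```text
time: 4.35
ee_pos: [0.5959, -0.2519, 0.0425]
tcp_rot: [-2.115, -2.321, -0.016]
force: [0.0, -0.3, 0.1]
opening: -0.0001
```

```bash
python3 - <<'E'
from h import *
o=manip.get_obs();print(o["time"],o["ee_pos"],proj("side",o["ee_pos"]))
cv2.imwrite("pics/side4.png",manip.grab_frame("side"))
u,v=proj("side",o["ee_pos"]);crop("pics/side4.png","pics/s4.png",int(u)-40,int(v)-50,80,70,8)
E
```

```text
4.35 [ 0.59593697 -0.25191991  0.04251652] [353.63946827 274.49364149]
```

View pics/s4.png

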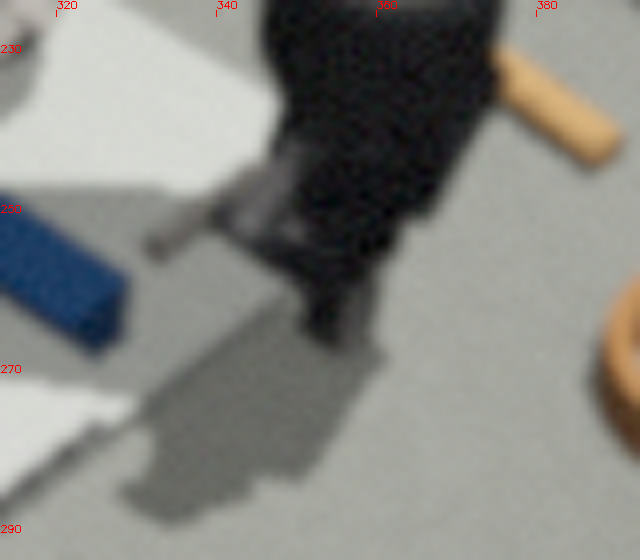

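>>> move_arm:
  series:
    - [[0,0,-1.0],[0,0,0],1]
    - [[0,0,-1.0],[0,0,0],1]
    - [[0,0,-0.8],[0,0,0],1]
    - [[0,0,-0.5],[0,0,0],1]
    - [[0,0,-0.3],[0,0,0],1]
    - [[0,0,0],[0,0,0],1]

```text
time: 5.0
ee_pos: [0.6016, -0.2525, 0.0109]
tcp_rot: [2.108, 2.318, 0.024]
force: [0.0, -1.0, 0.3]
opening: -0.0002
```

```bash
python3 - <<'E'
from h import *
o=manip.get_obs();print(o["time"],o["ee_pos"],proj("side",o["ee_pos"]))
cv2.imwrite("pics/side5.png",manip.grab_frame("side"))
u,v=proj("side",o["ee_pos"]);crop("pics/side5.png","pics/s5.png",int(u)-40,int(v)-50,80,70,8)
E
```

```text
5.0 [ 0.60160581 -0.25250302  0.01093168] [354.19668207 281.67274076]
```

View pics/s5.png

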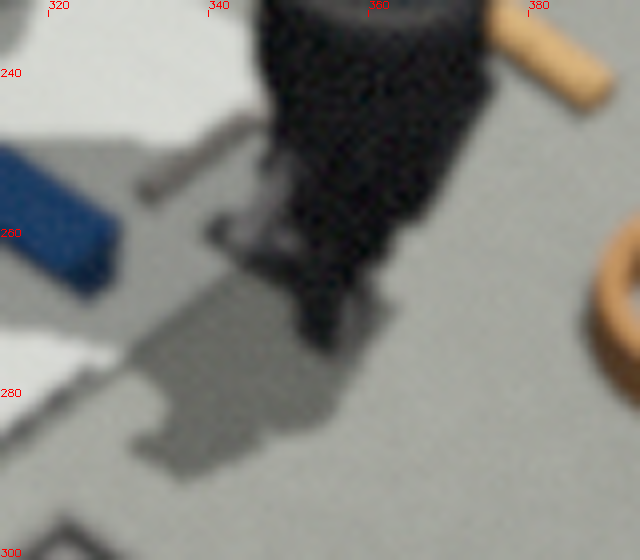

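>>> move_arm:
  series:
    - [[0,0,-0.5],[0,0,0],1]
    - [[0,0,-0.4],[0,0,0],1]
    - [[0,0,-0.3],[0,0,0],1]
    - [[0,0,0],[0,0,0],1]

```text
time: 5.45
ee_pos: [0.6021, -0.2531, -0.0012]
tcp_rot: [2.107, 2.317, 0.025]
force: [-0.1, 0.2, -1.0]
opening: 0.0
```

```bash
python3 - <<'E'
from h import *
o=manip.get_obs();print(o["time"],o["ee_pos"],o["force"],o["tau"],proj("side",o["ee_pos"]))
E
```

```text
5.45 [ 0.60214899 -0.25307726 -0.0011572 ] [-0.14771742  0.18861714 -1.01039496] [ 8.32950929e-02 -6.23284364e+01  9.99478877e+00 -1.83106130e+01
 -5.27889747e-02 -1.18544558e-01  1.41090978e-02] [354.07734714 284.70866276]
```

>>> move_arm:
  series:
    - [[0,0,-0.4],[0,0,0],1]
    - [[0,0,-0.3],[0,0,0],1]
    - [[0,0,-0.3],[0,0,0],1]

```text
time: 5.75
ee_pos: [0.6025, -0.2533, -0.0115]
tcp_rot: [2.107, 2.316, 0.025]
force: [0.6, 0.1, 0.5]
opening: -0.0
```

>>> move_arm:
  series:
    - [[0,0,-0.3],[0,0,0],1]
    - [[0,0,-0.2],[0,0,0],1]

```text
time: 5.95
ee_pos: [0.6023, -0.2532, -0.0172]
tcp_rot: [2.107, 2.317, 0.025]
force: [-0.1, 0.2, 0.5]
opening: 0.0
```

>>> move_arm:
  series:
    - [[0,0,-0.2],[0,0,0],1]
    - [[0,0,-0.2],[0,0,0],1]

```text
time: 6.15
ee_pos: [0.6023, -0.2531, -0.0217]
tcp_rot: [2.107, 2.317, 0.025]
force: [-0.3, -0.6, 0.1]
opening: 0.0001
```

>>> move_arm:
  series:
    - [[0,0,-0.2],[0,0,0],1]
    - [[0,0,0],[0,0,0],1]

```text
time: 6.35
ee_pos: [0.6021, -0.2531, -0.0241]
tcp_rot: [2.107, 2.317, 0.025]
force: [-0.5, -0.4, 0.3]
opening: -0.0001
```

>>> move_arm:
  series:
    - [[0,0,-0.2],[0,0,0],1]
    - [[0,0,0],[0,0,0],1]

```text
time: 6.55
ee_pos: [0.6022, -0.2531, -0.0262]
tcp_rot: [2.107, 2.317, 0.025]
force: [0.4, 0.8, 0.4]
opening: 0.0001
```

>>> move_arm:
  series:
    - [[0,0,-0.2],[0,0,0],1]
    - [[0,0,0],[0,0,0],1]

```text
time: 6.75
ee_pos: [0.6023, -0.2532, -0.0282]
tcp_rot: [2.107, 2.317, 0.025]
force: [0.3, 1.2, 0.3]
opening: 0.0001
```

>>> move_arm:
  series:
    - [[0,0,-0.2],[0,0,0],1]
    - [[0,0,0],[0,0,0],1]

```text
time: 6.95
ee_pos: [0.6024, -0.2532, -0.0304]
tcp_rot: [2.107, 2.317, 0.025]
force: [0.1, 0.4, -0.0]
opening: 0.0001
```

>>> move_arm:
  series:
    - [[0,0,-0.2],[0,0,0],1]
    - [[0,0,0],[0,0,0],1]

```text
time: 7.15
ee_pos: [0.6024, -0.2532, -0.0325]
tcp_rot: [2.107, 2.317, 0.025]
force: [0.6, 0.1, -0.2]
opening: -0.0002
```

>>> move_arm:
  series:
    - [[0,0,-0.2],[0,0,0],1]
    - [[0,0,0],[0,0,0],1]

```text
time: 7.35
ee_pos: [0.6027, -0.2534, -0.0342]
tcp_rot: [2.107, 2.316, 0.025]
force: [-0.3, 0.4, 1.9]
opening: 0.0
```

```bash
python3 - <<'E'
from h import *
o=manip.get_obs();print(o["time"],o["ee_pos"],o["force"])
cv2.imwrite("pics/side6.png",manip.grab_frame("side"))
u,v=proj("side",o["ee_pos"]);crop("pics/side6.png","pics/s6.png",int(u)-40,int(v)-55,80,70,8)
E
```

```text
7.35 [ 0.60274393 -0.25335882 -0.03419923] [-0.25899452  0.36205198  1.93958297]
```

View pics/s6.png

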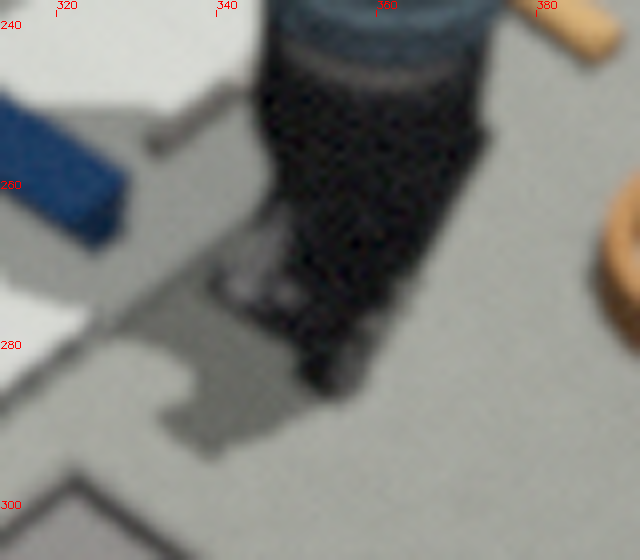

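```bash
python3 - <<'E'
from h import *
for uv in [(354.5,286),(354,286.5),(356,285.5)]: print(onz("side",uv,0))
print(proj("side",(.6027,-.2534,0)))
print(tri((437,197),(385,220.5)), proj("side",(.5906,-.3230,.2845)),proj("top",(.5906,-.323,.2845)))
print(proj("side",(.6666,.0358,.284)))
E
```

```text
[ 0.59882419 -0.25783062  0.        ]
[ 0.59645152 -0.25826764  0.        ]
[ 0.60333538 -0.25910631  0.        ]
[354.3428563  284.39693867]
(array([ 0.59275841, -0.32204349,  0.28018119]), np.float64(0.004028322901192947)) [384.05241323 219.87809724] [439.05627523 197.0784987 ]
[305.87451993 144.54223202]
```

```bash
cat >> h.py <<'E'
from scipy.spatial.transform import Rotation as Ro
ZO=.034
def need(x,y,z,yaw):
    o=manip.get_obs();p=np.array(o["ee_pos"])+[0,0,ZO]
    R=Ro.from_rotvec(o["tcp_rot"])
    best=None
    for k in(-2,-1,0,1,2):
        a=yaw+k*np.pi;c,s=np.cos(a),np.sin(a)
        T=Ro.from_matrix(np.array([[s,c,0],[-c,s,0],[0,0,-1]]))
        # tool y=(c,s,0), z=down, x=y cross z
        T=Ro.from_matrix(np.stack([np.cross([c,s,0],[0,0,-1]),[c,s,0],[0,0,-1]],1))
        r=(T*R.inv()).as_rotvec()
        if best is None or np.linalg.norm(r)<np.linalg.norm(best): best=r
    print("t",round(o["time"],2),"tip",np.round(p*100,2),"shift cm",np.round((np.array([x,y,z])-p)*100,2),"turn",np.round(best,3),"F",np.round(o["force"],1),"op",round(o["opening"]*1000,1),"j7",np.round(o["joints"][6],2))
E
python3 -c "
from h import *
need(.6612,.0442,.2,.1012)"
```

```text
Traceback (most recent call last):
  File "h.py", line 31, in need
    T=Ro.from_matrix(np.array([[s,c,0],[-c,s,0],[0,0,-1]]))
  File "scipy/spatial/transform/_rotation.pyx", line 1143, in scipy.spatial.transform._rotation.Rotation.from_matrix
ValueError: Non-positive determinant (left-handed or null coordinate frame) in rotation matrix 0: [[ 0.10102735  0.99488365  0.        ]
 [-0.99488365  0.10102735  0.        ]
 [ 0.          0.         -1.        ]].
```

>>> move_arm:
  series:
    - [[0,0,4],[0,0,0],0.2]
    - [[0,0,5],[0,0,0],0.2]
    - [[0,0,5],[0,0,0],0.2]
    - [[0,0,5],[0,0,0],0.2]
    - [[0.5,4,2],[0,0,0],0.2]
    - [[0.5,4.5,0],[0,0,0],0.2]
    - [[1,4.5,0],[0,0,0],0.2]
    - [[1,4.5,0],[0,0,0],0.2]
    - [[1,4.5,0],[0,0,0],0.2]
    - [[1,4.5,0],[0,0,0],0.2]

```text
time: 8.4
ee_pos: [0.6485, 0.0103, 0.1842]
tcp_rot: [2.125, 2.294, 0.023]
force: [0.2, 0.7, -0.3]
opening: 0.0342
```

```bash
python3 -c "
from h import *
need(.6612,.0442,.2,.1012)"
```

```text
Traceback (most recent call last):
  File "h.py", line 31, in need
    T=Ro.from_matrix(np.array([[s,c,0],[-c,s,0],[0,0,-1]]))
  File "scipy/spatial/transform/_rotation.pyx", line 1143, in scipy.spatial.transform._rotation.Rotation.from_matrix
ValueError: Non-positive determinant (left-handed or null coordinate frame) in rotation matrix 0: [[ 0.10102735  0.99488365  0.        ]
 [-0.99488365  0.10102735  0.        ]
 [ 0.          0.         -1.        ]].
```

```bash
sed -i '/T=Ro.from_matrix(np.array/d' h.py && python3 -c "
from h import *
need(.6612,.0442,.2,.1012)"
```

```text
t 8.4 tip [64.85  1.03 21.82] shift cm [ 1.27  3.39 -1.82] turn [-0.001  0.021  0.025] F [ 0.2  0.7 -0.3] op 34.2 j7 0.25
```

>>> move_arm:
  series:
    - [[1.2,3.4,-1],[0,0.02,0.025],0.2]
    - [[0,0,-1],[0,0,0],0.2]
    - [[0,0,0],[0,0,0],0.2]

```text
time: 8.7
ee_pos: [0.6613, 0.0572, 0.1627]
tcp_rot: [-2.087, -2.343, -0.008]
force: [0.0, 0.0, 0.4]
opening: 0.034
```

```bash
python3 -c "
from h import *
need(.6612,.0442,.102,.1012)"
```

```text
t 8.7 tip [66.13  5.72 19.67] shift cm [-0.01 -1.3  -9.47] turn [-0.006  0.    -0.014] F [0.  0.  0.4] op 34.0 j7 0.22
```

>>> move_arm:
  series:
    - [[0,-1.3,-1],[0,0,-0.014],0.2]
    - [[0,0,-2],[0,0,0],0.2]
    - [[0,0,-2],[0,0,0],0.2]
    - [[0,0,-1.5],[0,0,0],0.2]
    - [[0,0,0],[0,0,0],0.2]

```text
time: 9.2
ee_pos: [0.6602, 0.0309, 0.0956]
tcp_rot: [2.122, 2.315, 0.003]
force: [0.0, 0.6, -0.7]
opening: 0.0342
```

```bash
python3 -c "
from h import *
need(.6612,.0442,.102,.1012)
cv2.imwrite('pics/side7.png',manip.grab_frame('side'));crop('pics/side7.png','pics/s7.png',265,150,80,70,8)"
```

```text
t 9.2 tip [66.02  3.09 12.96] shift cm [ 0.1   1.33 -2.76] turn [-0.001  0.002  0.014] F [ 0.   0.6 -0.7] op 34.2 j7 0.26
```

View pics/s7.png

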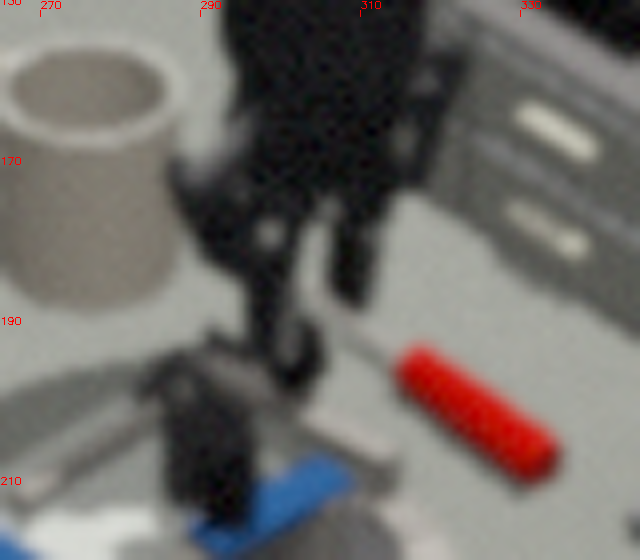

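>>> move_arm:
  series:
    - [[0,0,0],[0,0,0],0.2]

```text
time: 9.35
ee_pos: [0.6616, 0.0295, 0.0976]
tcp_rot: [2.123, 2.312, 0.006]
force: [-0.7, -0.0, 0.7]
opening: 0.0341
```

```bash
python3 -c "
from h import *
need(.6612,.0442,.102,.1012);print(manip.get_obs()['joint_vel'])"
```

```text
t 9.35 tip [66.16  2.95 13.16] shift cm [-0.04  1.47 -2.96] turn [-0.     0.005  0.016] F [-0.7 -0.   0.7] op 34.1 j7 0.26
[0.01429857 0.00071642 0.01298951 0.01007064 0.00310021 0.00097542
 0.00392827]
```

>>> move_arm:
  series:
    - [[0,0.7,0],[0,0,0.01],0.2]
    - [[0,0.7,0],[0,0,0],0.2]
    - [[0,0,0],[0,0,0],0.2]

```text
time: 9.65
ee_pos: [0.6632, 0.0445, 0.1001]
tcp_rot: [2.109, 2.321, 0.01]
force: [-0.2, 0.5, 0.8]
opening: 0.0343
```

```bash
python3 -c "
from h import *
need(.6612,.0442,.102,.1012);print(manip.get_obs()['joint_vel'])"
```

```text
t 9.65 tip [66.32  4.45 13.41] shift cm [-0.2  -0.03 -3.21] turn [-0.001  0.009  0.006] F [-0.2  0.5  0.8] op 34.3 j7 0.25
[ 0.0026684  -0.00835167  0.00981012 -0.00320088  0.003221    0.00119918
  0.00729702]
```

>>> move_arm:
  series:
    - [[-0.1,0,-1],[0,0.01,0],0.2]
    - [[-0.1,0,-1.2],[0,0,0],0.2]
    - [[0,0,-1],[0,0,0],0.2]
    - [[0,0,0],[0,0,0],0.2]

```text
time: 10.05
ee_pos: [0.6609, 0.0457, 0.0654]
tcp_rot: [-2.109, -2.325, 0.0]
force: [-0.9, 0.5, -0.3]
opening: 0.0342
```

```bash
python3 -c "
from h import *
need(.6612,.0442,.102,.1012);
cv2.imwrite('pics/side8.png',manip.grab_frame('side'));crop('pics/side8.png','pics/s8.png',265,150,80,70,8)"
```

```text
t 10.05 tip [66.09  4.57  9.94] shift cm [ 0.03 -0.15  0.26] turn [-0.002 -0.002  0.004] F [-0.9  0.5 -0.3] op 34.2 j7 0.26
```

View pics/s8.png

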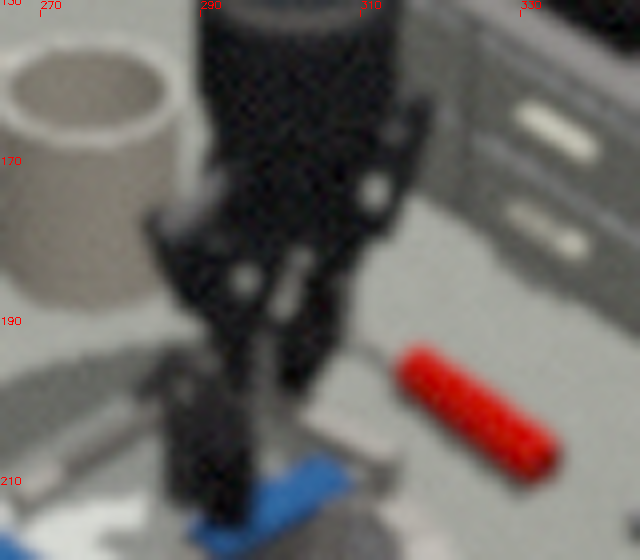

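>>> move_arm:
  series:
    - [[0,0,0],[0,0,0],1]
    - [[0,0,0],[0,0,0],1]
    - [[0,0,0],[0,0,0],1]
  grip_force: 25

```text
time: 10.4
ee_pos: [0.6619, 0.0454, 0.066]
tcp_rot: [-2.11, -2.326, -0.001]
force: [1.7, -0.0, -2.6]
opening: 0.0135
```

```bash
python3 -c "
from h import *
need(.6612,.0442,.102,.1012);
cv2.imwrite('pics/side9.png',manip.grab_frame('side'));crop('pics/side9.png','pics/s9.png',265,150,80,70,8)"
```

```text
t 10.4 tip [66.19  4.54 10.  ] shift cm [-0.07 -0.12  0.2 ] turn [-0.001 -0.     0.004] F [ 1.7 -0.  -2.6] op 13.5 j7 0.26
```

View pics/s9.png

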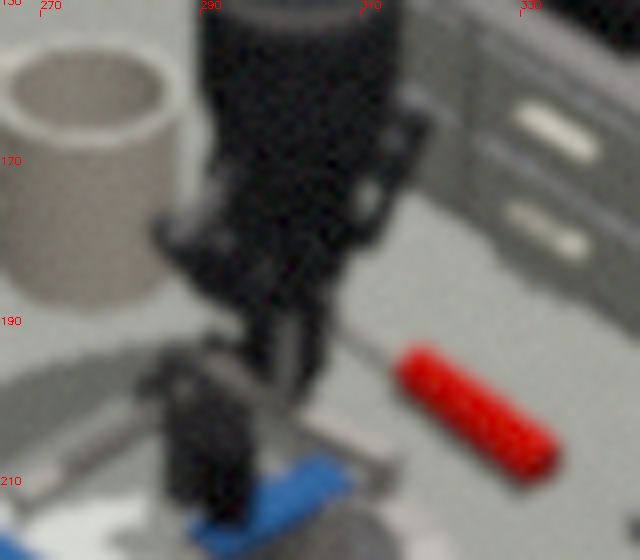

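>>> move_arm:
  series:
    - [[-0.04,0.39,0.52],[0,0,0],1]
    - [[-0.04,0.45,0.47],[0,0,0],1]
    - [[-0.05,0.5,0.41],[0,0,0],1]
    - [[-0.05,0.55,0.34],[0,0,0],1]

```text
time: 10.85
ee_pos: [0.6598, 0.0653, 0.0827]
tcp_rot: [-2.11, -2.327, 0.001]
force: [4.6, -0.8, -11.0]
opening: 0.0134
```

```bash
python3 -c "
from h import *
need(.6612,.0442,.102,.1012);
cv2.imwrite('pics/side10.png',manip.grab_frame('side'));crop('pics/side10.png','pics/s10.png',265,140,80,70,8)"
```

```text
t 10.85 tip [65.98  6.53 11.67] shift cm [ 0.14 -2.11 -1.47] turn [ 0.    -0.     0.004] F [  4.6  -0.8 -11. ] op 13.4 j7 0.23
```

View pics/s10.png

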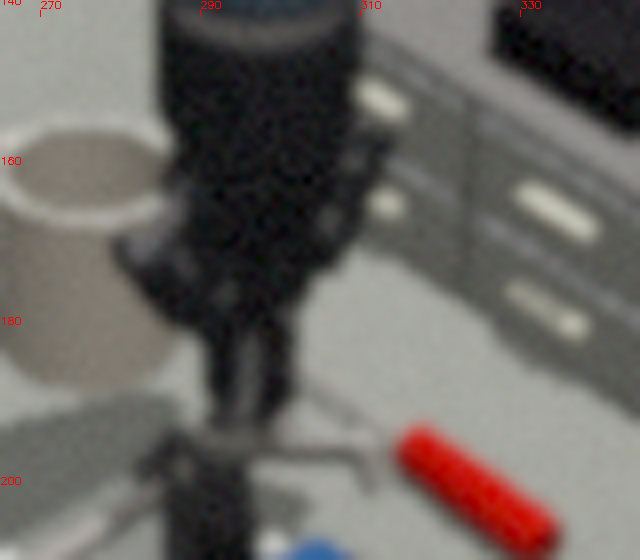

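>>> move_arm:
  series:
    - [[-0.05,0.58,0.24],[0,0,0],1]
    - [[-0.05,0.62,0.18],[0,0,0],1]
    - [[-0.05,0.63,0.1],[0,0,0],1]
    - [[-0.05,0.65,0.03],[0,0,0],1]

```text
time: 11.3
ee_pos: [0.6574, 0.0889, 0.0895]
tcp_rot: [2.111, 2.324, -0.005]
force: [2.9, -3.4, -6.3]
opening: 0.0132
```

```bash
python3 -c "
from h import *
need(.6612,.0442,.102,.1012);print(manip.get_obs()['moment'])"
```

```text
t 11.3 tip [65.74  8.89 12.35] shift cm [ 0.38 -4.47 -2.15] turn [ 0.004 -0.001  0.005] F [ 2.9 -3.4 -6.3] op 13.2 j7 0.18
[-0.97538607 -0.57846254  0.08559461]
```

>>> move_arm:
  series:
    - [[-0.06,0.64,-0.03],[0,0,0],1]
    - [[-0.06,0.64,-0.1],[0,0,0],1]
    - [[-0.06,0.63,-0.18],[0,0,0],1]
    - [[-0.06,0.6,-0.25],[0,0,0],1]

```text
time: 11.7
ee_pos: [0.655, 0.1135, 0.0854]
tcp_rot: [2.112, 2.32, -0.008]
force: [-0.2, -4.2, -0.6]
opening: 0.0132
```

```bash
python3 -c "
from h import *
need(.6612,.0442,.102,.1012);print(manip.get_obs()['moment'])
cv2.imwrite('pics/side11.png',manip.grab_frame('side'));crop('pics/side11.png','pics/s11.png',245,130,80,70,8)"
```

```text
t 11.7 tip [65.5  11.35 11.94] shift cm [ 0.62 -6.93 -1.74] turn [ 0.006 -0.     0.008] F [-0.2 -4.2 -0.6] op 13.2 j7 0.14
[-1.09208728 -0.05732569  0.02672269]
```

View pics/s11.png

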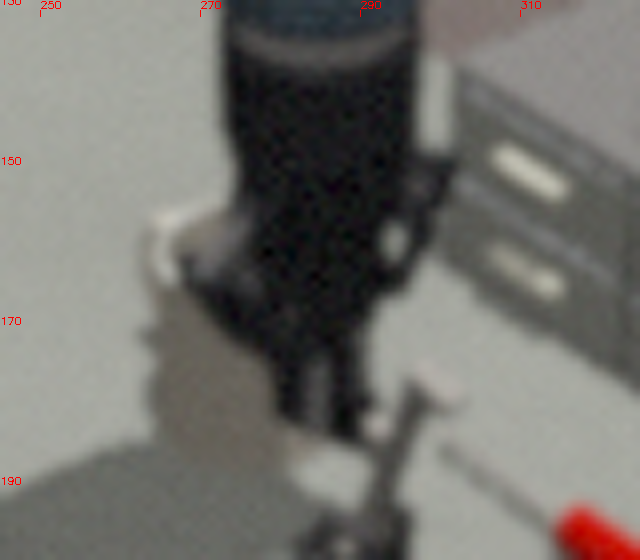

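>>> move_arm:
  series:
    - [[-0.06,0.57,-0.3],[0,0,0],1]
    - [[-0.05,0.53,-0.38],[0,0,0],1]
    - [[-0.05,0.48,-0.45],[0,0,0],1]

```text
time: 12.05
ee_pos: [0.653, 0.1325, 0.0741]
tcp_rot: [2.112, 2.322, -0.005]
force: [-0.7, -3.0, 0.7]
opening: 0.013
```

```bash
python3 -c "
from h import *
need(.6612,.0442,.102,.1012);print(manip.get_obs()['moment'])
cv2.imwrite('pics/side12.png',manip.grab_frame('side'));crop('pics/side12.png','pics/s12.png',245,130,80,70,8)"
```

```text
t 12.05 tip [65.3  13.25 10.81] shift cm [ 0.82 -8.83 -0.61] turn [ 0.004 -0.001  0.007] F [-0.7 -3.   0.7] op 13.0 j7 0.12
[-0.76530816  0.1458863   0.01879555]
```

View pics/s12.png

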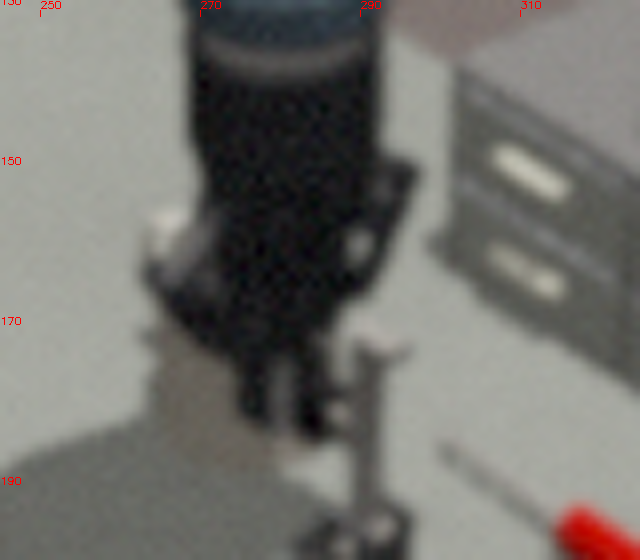

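```bash
python3 -c "
from h import *
P0=np.array([.6567,.089,.078]);ey=np.array([-.101,.995,0]);ez=np.array([0,0,1])
print('piv',proj('side',P0))
for th in(1.2,1.43,1.57,1.7,1.8,1.9,2.0):
    n=P0+.095*(-np.cos(th)*ey+np.sin(th)*ez);f=th+.588;d=P0+.054*(-np.cos(f)*ey+np.sin(f)*ez)
    print(th,'nose',proj('side',n),'disc',proj('side',d),d)
"
```

```text
piv [290.22753346 195.42113892]
1.2 nose [298.8191307  176.70753816] disc [287.70388711 180.10596832] [0.65552466 0.10057881 0.13073121]
1.43 nose [293.75011031 172.29030634] disc [284.99574388 179.5989987 ] [0.65434144 0.11223532 0.12668963]
1.57 nose [290.58385416 170.23755637] disc [283.49107207 179.70479395] [0.65367829 0.11876832 0.12295463]
1.7 nose [287.66388957 168.80583666] disc [282.2225715  180.07888882] [0.6531152  0.12431564 0.11869692]
1.8 nose [285.46607176 168.02881208] disc [281.34435413 180.5415786 ] [0.65272275 0.12818181 0.11495021]
1.9 nose [283.33615566 167.53953354] disc [280.55990331 181.14992754] [0.65237005 0.13165649 0.1108343 ]
2.0 nose [281.2962076  167.33943289] disc [279.87618671 181.89660933] [0.6520606  0.13470495 0.10639032]
```

>>> move_arm:
  series:
    - [[-0.06,0.5,-0.15],[0,0,0],1]
    - [[-0.05,0.5,-0.2],[0,0,0],1]
    - [[-0.05,0.5,-0.2],[0,0,0],1]

```text
time: 12.4
ee_pos: [0.652, 0.1424, 0.0657]
tcp_rot: [2.111, 2.315, -0.013]
force: [2.0, -9.0, -3.7]
opening: 0.0132
```

```bash
python3 -c "
from h import *
need(.6612,.0442,.102,.1012);print(manip.get_obs()['moment'])
cv2.imwrite('pics/side13.png',manip.grab_frame('side'));crop('pics/side13.png','pics/s13.png',245,130,80,70,8)"
```

```text
t 12.4 tip [65.2  14.24  9.97] shift cm [ 0.92 -9.82  0.23] turn [0.012 0.001 0.009] F [ 2.  -9.  -3.7] op 13.2 j7 0.1
[-1.83253869 -0.40242372  0.06917838]
```

View pics/s13.png

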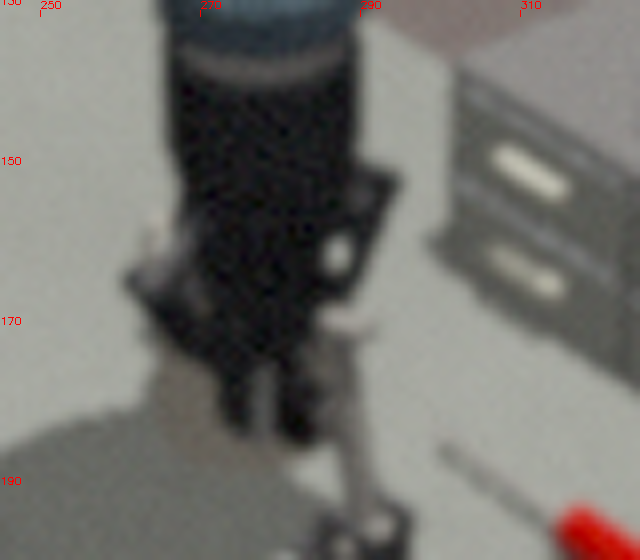

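>>> move_arm:
  series:
    - [[0,0,0],[0,0,0],0.3]
    - [[0,0,0],[0,0,0],0.2]
    - [[0,0,1],[0,0,0],0.2]
    - [[0,0,2],[0,0,0],0.2]

```text
time: 12.85
ee_pos: [0.6492, 0.1478, 0.0932]
tcp_rot: [2.113, 2.323, -0.015]
force: [0.3, 0.6, -0.9]
opening: 0.0336
```

```bash
python3 -c "
from h import *
need(.6612,.0442,.102,.1012);print(manip.get_obs()['moment'])
cv2.imwrite('pics/side14.png',manip.grab_frame('side'));crop('pics/side14.png','pics/s14.png',245,130,80,70,8)"
```

```text
t 12.85 tip [64.92 14.78 12.72] shift cm [  1.2  -10.36  -2.52] turn [ 0.008 -0.005  0.006] F [ 0.3  0.6 -0.9] op 33.6 j7 0.09
[-0.00871482 -0.02181654  0.04400836]
```

View pics/s14.png

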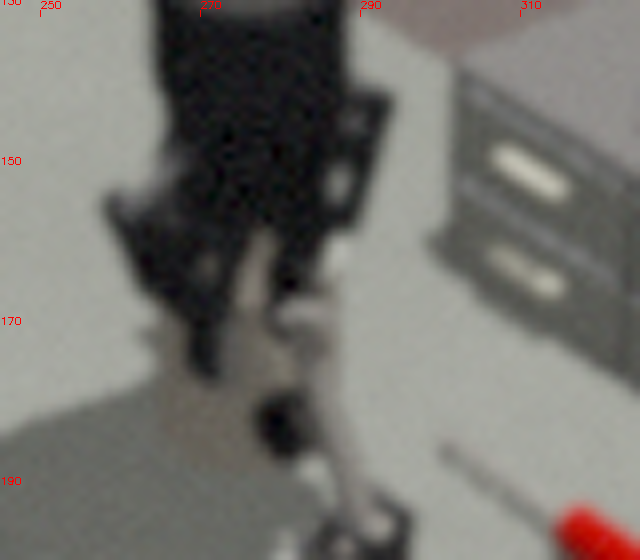

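>>> move_arm:
  series:
    - [[0,0.2,3],[0,0,0],0.1]
    - [[0,0,4],[0,0,0],0.0]
    - [[0,0,0.5],[0,0,0],0.0]
    - [[-1.5,-3.5,0],[0,0,0],-0.1]
    - [[-1.5,-3.5,0],[0,0,0],-0.1]
    - [[-1.5,-3.5,0],[0,0,0],-0.1]
    - [[-1.5,-3,0],[0,0,0],-0.1]
    - [[-0.5,-1,0],[0,0,0],-0.1]
    - [[0,0,0],[0,0,0],-0.1]
    - [[0,0,0],[0,0,0],-0.1]

```text
time: 13.9
ee_pos: [0.5872, 0.0119, 0.1819]
tcp_rot: [2.1, 2.331, 0.021]
force: [0.3, 1.1, 0.9]
opening: 0.0468
```

```bash
python3 -c "
from h import *
need(.582,-.012,.113,.1012)"
```

```text
t 13.9 tip [58.72  1.19 21.59] shift cm [ -0.52  -2.39 -10.29] turn [-0.007  0.012 -0.003] F [0.3 1.1 0.9] op 46.8 j7 0.27
```

>>> move_arm:
  series:
    - [[-0.3,-0.8,-1],[0,0.01,0],-0.1]
    - [[-0.2,-0.8,-1],[0,0,0],-0.1]
    - [[0,-0.6,-1],[0,0,0],-0.1]
    - [[0,0,-0.5],[0,0,0],-0.1]
    - [[0,0,0],[0,0,0],-0.1]

```text
time: 14.4
ee_pos: [0.5828, -0.0069, 0.142]
tcp_rot: [-2.091, -2.337, -0.009]
force: [0.8, -0.2, 0.2]
opening: 0.0467
```

```bash
python3 -c "
from h import *
need(.582,-.012,.113,.1012)"
```

```text
t 14.4 tip [58.28 -0.69 17.6 ] shift cm [-0.08 -0.51 -6.3 ] turn [-0.008 -0.    -0.01 ] F [ 0.8 -0.2  0.2] op 46.7 j7 0.33
```

>>> move_arm:
  series:
    - [[-0.1,-0.5,-0.5],[0,0,-0.01],-0.1]
    - [[0,0,-1.5],[0,0,0],-0.1]
    - [[0,0,-1.5],[0,0,0],-0.1]
    - [[0,0,-1.5],[0,0,0],-0.1]
    - [[0,0,-0.5],[0,0,0],-0.1]
    - [[0,0,0],[0,0,0],-0.1]

```text
time: 15.0
ee_pos: [0.5812, -0.0115, 0.0813]
tcp_rot: [-2.102, -2.326, -0.008]
force: [-0.2, -0.2, -0.0]
opening: 0.0468
```

```bash
python3 -c "
from h import *
need(.582,-.012,.113,.1012)
cv2.imwrite('pics/side15.png',manip.grab_frame('side'));crop('pics/side15.png','pics/s15.png',250,145,80,70,8)"
```

```text
t 15.0 tip [58.12 -1.15 11.53] shift cm [ 0.08 -0.05 -0.23] turn [-0.008 -0.001  0.   ] F [-0.2 -0.2 -0. ] op 46.8 j7 0.38
```

View pics/s15.png

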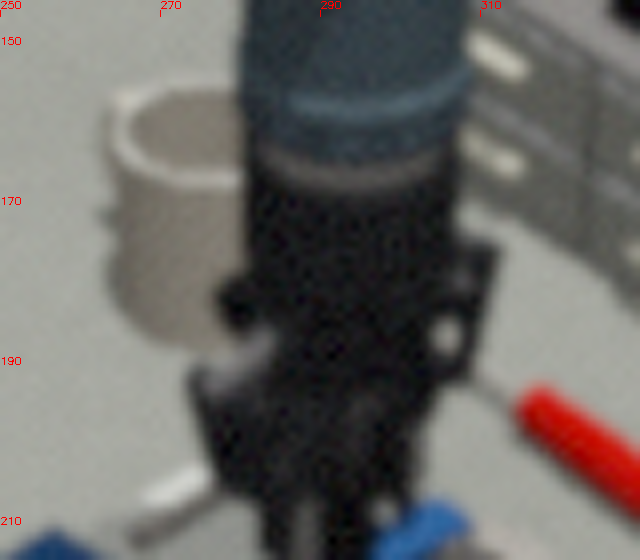

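Around the knob (disc of the thrown-back pawl visible at (279,183)). Close.

>>> move_arm:
  series:
    - [[0,0,0],[0,0,0],1]
    - [[0,0,0],[0,0,0],1]
    - [[0,0,0],[0,0,0],1]
    - [[0,0,0],[0,0,0],1]
  grip_force: 40

```text
time: 15.45
ee_pos: [0.5826, -0.0114, 0.0826]
tcp_rot: [-2.103, -2.328, -0.011]
force: [1.3, 0.4, -4.3]
opening: 0.0215
```

```bash
python3 -c "
from h import *
need(.582,-.012,.113,.1012)"
```

```text
t 15.45 tip [58.26 -1.14 11.66] shift cm [-0.06 -0.06 -0.36] turn [-0.008  0.002 -0.   ] F [ 1.3  0.4 -4.3] op 21.5 j7 0.38
```

>>> move_arm:
  series:
    - [[0.2,-1.08,0],[0,0,0],1]
    - [[0.47,-0.99,0],[0,0,0],1]
    - [[0.71,-0.83,0],[0,0,0],1]

```text
time: 15.75
ee_pos: [0.5903, -0.0361, 0.0825]
tcp_rot: [-2.088, -2.322, -0.006]
force: [-5.5, 1.2, 3.6]
opening: 0.0215
```

```bash
cat >> h.py <<'E'
def crank(ax=.6239,ay=-.0092,step=20,n=10,a0=None):
    o=manip.get_obs();p=np.array(o["ee_pos"]);d=p[:2]-[ax,ay];r=np.hypot(*d);a=np.degrees(np.arctan2(d[1],d[0]))%360
    print("t",round(o["time"],2),"p",np.round(p,4),"ang",round(a,1),"r",round(r*1000,1),"F",np.round(o["force"],1),"op",round(o["opening"]*1000,1))
    rows=[];q=p[:2].copy()
    R=.042
    for k in range(1,n+1):
        b=np.radians(a+step*k);nq=np.array([ax,ay])+R*np.array([np.cos(b),np.sin(b)]);rows.append(np.round((nq-q)*100,2).tolist());q=nq
    print(rows)
E
python3 -c "
from h import *
crank()"
```

```text
t 15.75 p [ 0.5903 -0.0361  0.0825] ang 218.7 r 43.0 F [-5.5  1.2  3.6] op 21.5
[[1.17, -0.9], [1.36, -0.53], [1.46, -0.03], [1.38, 0.47], [1.14, 0.91], [0.76, 1.25], [0.29, 1.43], [-0.22, 1.44], [-0.7, 1.28], [-1.1, 0.96]]
```

>>> move_arm:
  series:
    - [[1.15,-0.9,0],[0,0,0],1]
    - [[1.35,-0.55,0],[0,0,0],1]
    - [[1.45,-0.05,0],[0,0,0],1]
    - [[1.4,0.45,0],[0,0,0],1]
    - [[1.15,0.9,0],[0,0,0],1]

```text
time: 16.25
ee_pos: [0.6483, -0.0454, 0.0826]
tcp_rot: [-2.09, -2.308, 0.012]
force: [-3.3, -4.2, -1.7]
opening: 0.0215
```

```bash
python3 -c "
from h import *
crank()"
```

```text
t 16.25 p [ 0.6483 -0.0454  0.0826] ang 304.0 r 43.6 F [-3.3 -4.2 -1.7] op 21.5
[[0.96, 1.15], [0.64, 1.31], [0.15, 1.45], [-0.35, 1.42], [-0.82, 1.21], [-1.18, 0.86], [-1.4, 0.4], [-1.46, -0.1], [-1.33, -0.59], [-1.05, -1.01]]
```

```bash
cat >> h.py <<'E'
def crank2(ax=.6239,ay=-.0092,step=20,gain=1.12,n=10):
    o=manip.get_obs();p=np.array(o["ee_pos"]);d=p[:2]-[ax,ay];r=np.hypot(*d);a=np.degrees(np.arctan2(d[1],d[0]))%360
    print("t",round(o["time"],2),"p",np.round(p,4),"ang",round(a,1),"r",round(r*1000,1),"F",np.round(o["force"],1),"op",round(o["opening"]*1000,1))
    rows=[];q=p[:2].copy();R=.042
    for k in range(1,n+1):
        b=np.radians(a+step*k);nq=np.array([ax,ay])+R*np.array([np.cos(b),np.sin(b)]);s=(nq-q)*100*gain;rows.append([round(s[0],2),round(s[1],2),0]);q=nq
    print([[r,[0,0,0],1] for r in rows])
E
python3 -c "
from h import *
crank2()"
```

```text
t 16.25 p [ 0.6483 -0.0454  0.0826] ang 304.0 r 43.6 F [-3.3 -4.2 -1.7] op 21.5
[[[np.float64(1.07), np.float64(1.29), 0], [0, 0, 0], 1], [[np.float64(0.72), np.float64(1.47), 0], [0, 0, 0], 1], [[np.float64(0.17), np.float64(1.62), 0], [0, 0, 0], 1], [[np.float64(-0.4), np.float64(1.59), 0], [0, 0, 0], 1], [[np.float64(-0.91), np.float64(1.35), 0], [0, 0, 0], 1], [[np.float64(-1.32), np.float64(0.96), 0], [0, 0, 0], 1], [[np.float64(-1.57), np.float64(0.45), 0], [0, 0, 0], 1], [[np.float64(-1.63), np.float64(-0.11), 0], [0, 0, 0], 1], [[np.float64(-1.49), np.float64(-0.66), 0], [0, 0, 0], 1], [[np.float64(-1.18), np.float64(-1.13), 0], [0, 0, 0], 1]]
```

>>> move_arm:
  series:
    - [[1.05,1.3,0],[0,0,0],1]
    - [[0.7,1.45,0],[0,0,0],1]
    - [[0.15,1.6,0],[0,0,0],1]
    - [[-0.4,1.6,0],[0,0,0],1]
    - [[-0.9,1.35,0],[0,0,0],1]
    - [[-1.3,0.95,0],[0,0,0],1]

```text
time: 16.85
ee_pos: [0.6411, 0.0264, 0.0826]
tcp_rot: [-2.107, -2.305, 0.03]
force: [0.5, -8.1, -4.1]
opening: 0.0218
```

```bash
sed -i 's/rows.append(\[round(s\[0\],2),round(s\[1\],2),0\])/rows.append([round(float(s[0]),2),round(float(s[1]),2),0])/' h.py; python3 -c "
from h import *
crank2()"
```

```text
t 16.85 p [0.6411 0.0264 0.0826] ang 64.2 r 39.6 F [ 0.5 -8.1 -4.1] op 21.8
[[[-1.45, 0.69, 0], [0, 0, 0], 1], [[-1.63, -0.12, 0], [0, 0, 0], 1], [[-1.49, -0.67, 0], [0, 0, 0], 1], [[-1.17, -1.14, 0], [0, 0, 0], 1], [[-0.71, -1.47, 0], [0, 0, 0], 1], [[-0.17, -1.63, 0], [0, 0, 0], 1], [[0.4, -1.58, 0], [0, 0, 0], 1], [[0.92, -1.35, 0], [0, 0, 0], 1], [[1.32, -0.96, 0], [0, 0, 0], 1], [[1.57, -0.45, 0], [0, 0, 0], 1]]
```

>>> move_arm:
  series:
    - [[-1.45,0.6,0],[0,0,0],1]
    - [[-1.6,-0.1,0],[0,0,0],1]
    - [[-1.5,-0.65,0],[0,0,0],1]
    - [[-1.15,-1.15,0],[0,0,0],1]
    - [[-0.7,-1.45,0],[0,0,0],1]
    - [[-0.15,-1.6,0],[0,0,0],1]
    - [[0.4,-1.6,0],[0,0,0],1]
    - [[0.9,-1.35,0],[0,0,0],1]

```text
time: 17.65
ee_pos: [0.5929, -0.0398, 0.0825]
tcp_rot: [-2.106, -2.324, 0.005]
force: [-2.0, 3.9, -0.3]
opening: 0.0217
```

```bash
sed -i 's/ay=-.0092,step=20,gain/ay=-.0112,step=20,gain/' h.py; python3 -c "
from h import *
crank2()
need(.582,-.012,.116,.1012)"
```

```text
t 17.65 p [ 0.5929 -0.0398  0.0825] ang 222.7 r 42.2 F [-2.   3.9 -0.3] op 21.7
[[[1.32, -0.97, 0], [0, 0, 0], 1], [[1.56, -0.49, 0], [0, 0, 0], 1], [[1.63, 0.08, 0], [0, 0, 0], 1], [[1.51, 0.63, 0], [0, 0, 0], 1], [[1.2, 1.11, 0], [0, 0, 0], 1], [[0.75, 1.45, 0], [0, 0, 0], 1], [[0.21, 1.62, 0], [0, 0, 0], 1], [[-0.36, 1.59, 0], [0, 0, 0], 1], [[-0.88, 1.37, 0], [0, 0, 0], 1], [[-1.3, 0.99, 0], [0, 0, 0], 1]]
t 17.65 tip [59.29 -3.98 11.65] shift cm [-1.09  2.78 -0.05] turn [-0.001 -0.006  0.003] F [-2.   3.9 -0.3] op 21.7 j7 0.41
```

Total now 582.7°. Going well; continue.

>>> move_arm:
  series:
    - [[1.3,-0.95,0],[0,0,0],1]
    - [[1.55,-0.5,0],[0,0,0],1]
    - [[1.6,0.1,0],[0,0,0],1]
    - [[1.5,0.65,0],[0,0,0],1]
    - [[1.2,1.1,0],[0,0,0],1]
    - [[0.75,1.45,0],[0,0,0],1]
    - [[0.2,1.6,0],[0,0,0],1]
    - [[-0.35,1.6,0],[0,0,0],1]
    - [[-0.9,1.35,0],[0,0,0],1]
    - [[-1.3,1.0,0],[0,0,0],1]

```text
time: 18.65
ee_pos: [0.6429, 0.0254, 0.0826]
tcp_rot: [-2.109, -2.305, 0.03]
force: [1.4, -5.5, -6.1]
opening: 0.0218
```

```bash
python3 -c "
from h import *
crank2()
need(.582,-.012,.116,.1012)"
```

```text
t 18.65 p [0.6429 0.0254 0.0826] ang 62.6 r 41.3 F [ 1.4 -5.5 -6.1] op 21.8
[[[-1.52, 0.56, 0], [0, 0, 0], 1], [[-1.63, -0.08, 0], [0, 0, 0], 1], [[-1.51, -0.63, 0], [0, 0, 0], 1], [[-1.2, -1.11, 0], [0, 0, 0], 1], [[-0.75, -1.45, 0], [0, 0, 0], 1], [[-0.21, -1.62, 0], [0, 0, 0], 1], [[0.36, -1.59, 0], [0, 0, 0], 1], [[0.88, -1.38, 0], [0, 0, 0], 1], [[1.3, -0.99, 0], [0, 0, 0], 1], [[1.56, -0.49, 0], [0, 0, 0], 1]]
t 18.65 tip [64.29  2.54 11.66] shift cm [-6.09 -3.74 -0.06] turn [ 0.003 -0.025  0.013] F [ 1.4 -5.5 -6.1] op 21.8 j7 0.29
```

>>> move_arm:
  series:
    - [[-1.5,0.55,0],[0,0,0],1]
    - [[-1.6,-0.1,0],[0,0,0],1]
    - [[-1.5,-0.65,0],[0,0,0],1]
    - [[-1.2,-1.1,0],[0,0,0],1]
    - [[-0.75,-1.45,0],[0,0,0],1]
    - [[-0.2,-1.6,0],[0,0,0],1]
    - [[0.35,-1.6,0],[0,0,0],1]
    - [[0.9,-1.35,0],[0,0,0],1]

```text
time: 19.45
ee_pos: [0.5932, -0.0402, 0.0825]
tcp_rot: [-2.104, -2.323, 0.003]
force: [-2.0, 5.2, -0.5]
opening: 0.0218
```

```bash
python3 -c "
from h import *
crank2(step=10)
snap('16')"
```

```text
t 19.45 p [ 0.5932 -0.0402  0.0825] ang 223.3 r 42.2 F [-2.   5.2 -0.5] op 21.8
[[[0.63, -0.53, 0], [0, 0, 0], 1], [[0.7, -0.43, 0], [0, 0, 0], 1], [[0.76, -0.3, 0], [0, 0, 0], 1], [[0.8, -0.17, 0], [0, 0, 0], 1], [[0.82, -0.02, 0], [0, 0, 0], 1], [[0.81, 0.12, 0], [0, 0, 0], 1], [[0.78, 0.26, 0], [0, 0, 0], 1], [[0.72, 0.39, 0], [0, 0, 0], 1], [[0.64, 0.51, 0], [0, 0, 0], 1], [[0.55, 0.61, 0], [0, 0, 0], 1]]
```

>>> move_arm:
  series:
    - [[0.65,-0.55,0],[0,0,0],1]
    - [[0.7,-0.43,0],[0,0,0],1]
    - [[0.76,-0.3,0],[0,0,0],1]
    - [[0.5,-0.1,0],[0,0,0],1]

```text
time: 19.95
ee_pos: [0.6214, -0.0539, 0.0825]
tcp_rot: [-2.103, -2.321, 0.003]
force: [-3.2, 4.0, 1.4]
opening: 0.0219
```

```bash
python3 -c "
from h import *
crank2(step=10)"
```

```text
t 19.95 p [ 0.6214 -0.0539  0.0825] ang 266.7 r 42.7 F [-3.2  4.   1.4] op 21.9
[[[0.82, 0.11, 0], [0, 0, 0], 1], [[0.8, 0.17, 0], [0, 0, 0], 1], [[0.76, 0.3, 0], [0, 0, 0], 1], [[0.7, 0.43, 0], [0, 0, 0], 1], [[0.61, 0.55, 0], [0, 0, 0], 1], [[0.51, 0.64, 0], [0, 0, 0], 1], [[0.39, 0.72, 0], [0, 0, 0], 1], [[0.26, 0.78, 0], [0, 0, 0], 1], [[0.12, 0.81, 0], [0, 0, 0], 1], [[-0.02, 0.82, 0], [0, 0, 0], 1]]
```

Push gently on to the stop (force should rise).

>>> move_arm:
  series:
    - [[0.4,0,0],[0,0,0],1]
    - [[0.4,0.05,0],[0,0,0],1]

```text
time: 20.15
ee_pos: [0.6212, -0.0537, 0.0823]
tcp_rot: [-2.094, -2.309, 0.02]
force: [-17.6, 2.7, 15.2]
opening: 0.0219
```

```bash
python3 -c "
from h import *
crank2(step=10,n=2)"
```

```text
t 20.15 p [ 0.6212 -0.0537  0.0823] ang 266.4 r 42.6 F [-17.6   2.7  15.2] op 21.9
[[[0.82, 0.09, 0], [0, 0, 0], 1], [[0.8, 0.16, 0], [0, 0, 0], 1]]
```

>>> move_arm:
  series:
    - [[0.5,0.05,0],[0,0,0],1]
    - [[0.5,0.05,0],[0,0,0],1]

```text
time: 20.35
ee_pos: [0.6205, -0.0536, 0.0824]
tcp_rot: [-2.084, -2.293, 0.041]
force: [-19.7, 4.3, 14.4]
opening: 0.0217
```

```bash
python3 -c "
from h import *
crank2(step=10,n=2)"
```

```text
t 20.35 p [ 0.6205 -0.0536  0.0824] ang 265.4 r 42.5 F [-19.7   4.3  14.4] op 21.7
[[[0.82, 0.07, 0], [0, 0, 0], 1], [[0.81, 0.15, 0], [0, 0, 0], 1]]
```

>>> move_arm:
  series:
    - [[0,0,0],[0,0,0],0]
    - [[0,0,0],[0,0,0],-0.1]
    - [[0,0,0],[0,0,0],-0.1]
    - [[0,0,2],[0,0,0],-0.1]
    - [[0,0,3],[0,0,0],-0.1]

```text
time: 20.85
ee_pos: [0.6198, -0.0577, 0.1308]
tcp_rot: [-2.087, -2.292, 0.052]
force: [0.2, -0.8, -0.0]
opening: 0.0472
```

```bash
python3 -c "
from h import *
need(.55,-.3,.25,-1.47)"
```

```text
t 20.85 tip [61.98 -5.77 16.48] shift cm [ -6.98 -24.23   8.52] turn [-0.044 -0.039 -1.563] F [ 0.2 -0.8 -0. ] op 47.2 j7 0.4
```

>>> move_arm:
  series:
    - [[0,0,4],[0,0,0],-0.4]
    - [[-0.5,-2,3],[0,0,-0.14],-0.4]
    - [[-0.7,-3.2,0],[0,0,-0.14],-0.4]
    - [[-0.7,-3.2,0],[0,0,-0.14],-0.4]
    - [[-0.7,-3.2,0],[0,0,-0.14],-0.4]
    - [[-0.7,-3.2,0],[0,0,-0.14],-0.4]
    - [[-0.7,-3.2,0],[0,0,-0.14],-0.4]
    - [[-0.7,-3.2,0],[0,0,-0.14],-0.4]
    - [[-0.7,-2,0],[0,0,-0.14],-0.4]
    - [[0,0,0],[0,0,-0.14],-0.4]

```text
time: 21.85
ee_pos: [0.5735, -0.3043, 0.2142]
tcp_rot: [-3.071, -0.56, -0.011]
force: [-0.6, -0.2, -0.3]
opening: 0.0598
```

```bash
python3 -c "
from h import *
need(.55,-.3,.25,-1.47)
snap('17')
crop('pics/top17.png','pics/top17c.png',205,145,160,135,5)
crop('pics/side17.png','pics/side17c.png',205,165,160,120,5)"
```

```text
t 21.85 tip [ 57.35 -30.43  24.82] shift cm [-2.35  0.43  0.18] turn [-0.02   0.006 -0.26 ] F [-0.6 -0.2 -0.3] op 59.8 j7 -0.35
```

View pics/top17c.png

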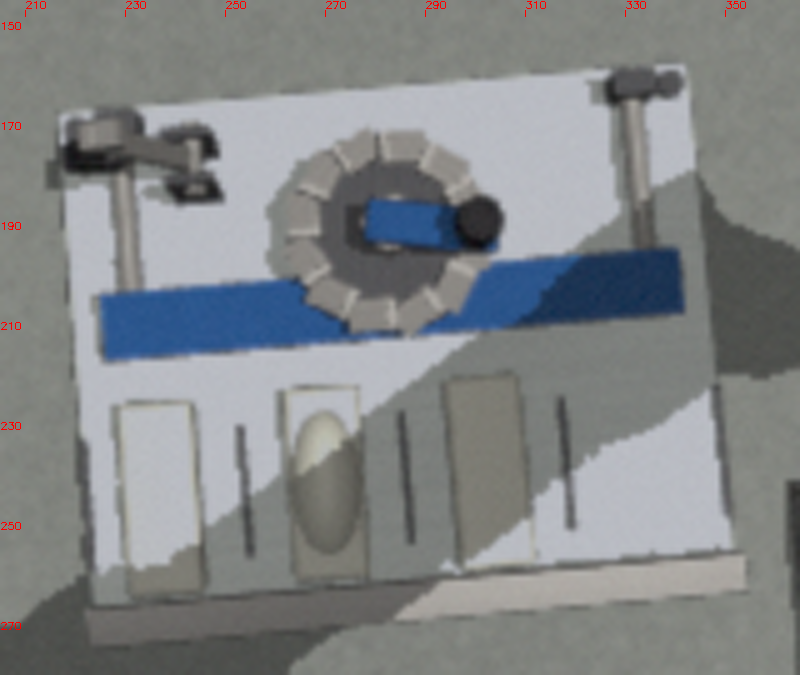

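View pics/side17c.png

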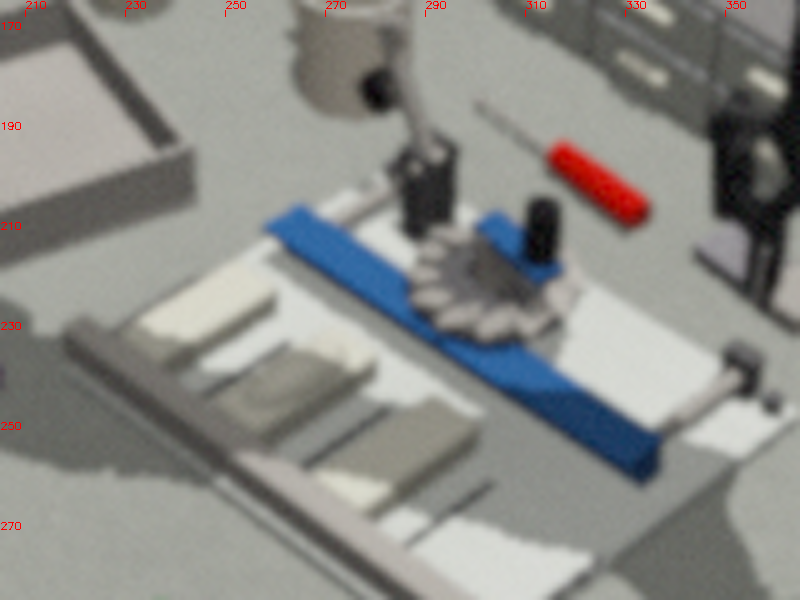

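```bash
cat >> h.py <<'E'
def quad(l,x0,y0,sc,z,n="top"):
    q=np.array([onz(n,((a+.5)/sc-.5+x0,(b+.5)/sc-.5+y0),z) for a,b in l])
    e=[np.linalg.norm(q[i]-q[(i+1)%4]) for i in range(4)]
    w=q[0]-q[3]+q[1]-q[2]; print("c",np.round(q.mean(0),4),"edges",np.round(e,3),"yaw",round(float(np.arctan2(w[1],w[0])),3))
    return q
E
python3 -c "
from h import *
for l in ([(444,378),(518,372),(533,562),(461,570)],[(118,405),(193,402),(204,592),(130,595)],[(285,390),(358,386),(367,578),(293,580)]): quad(l,205,145,5,.038)
O=np.array([.5008,-.025,0]);
for y in(-.042,.042,.127): print(O+y*np.array([-.101,.995,0]))
# height check via side: far right corner of right flat & left flat
def t(x,y): return ((x+.5)/5-.5+205,(y+.5)/5-.5+145)
def s(x,y): return ((x+.5)/5-.5+205,(y+.5)/5-.5+165)
print(tri(t(518,372),s(478,432)),tri(t(193,402),s(276,297)),tri(t(358,386),s(375,365)))
print(tri(t(327,480),s(300,373)))
"

```

```text
c [ 0.5045 -0.0672  0.038 ] edges [0.039 0.098 0.037 0.099] yaw 0.097
c [0.4873 0.1013 0.038 ] edges [0.039 0.098 0.038 0.098] yaw 0.086
c [0.4964 0.0169 0.038 ] edges [0.038 0.099 0.038 0.098] yaw 0.064
[ 0.505042 -0.06679   0.      ]
[0.496558 0.01679  0.      ]
[0.487973 0.101365 0.      ]
(array([ 0.55502587, -0.08160277,  0.02726574]), np.float64(0.002744895290650805)) (array([0.53657442, 0.08783403, 0.02610702]), np.float64(0.0021776396116984873)) (array([0.54621966, 0.00207495, 0.02504603]), np.float64(0.0029290878956212134))
(array([0.49848144, 0.01600778, 0.0359638 ]), np.float64(0.001089735114640457))
```

```bash
python3 -c "
from h import *
im=cv2.imread('pics/side17.png')[165:285,205:365];im=cv2.resize(im,None,fx=5,fy=5,interpolation=cv2.INTER_CUBIC)
def dr(c,yaw,L,W,z,col):
    R=np.array([[np.cos(yaw),-np.sin(yaw)],[np.sin(yaw),np.cos(yaw)]])
    pts=[]
    for a,b in((1,1),(1,-1),(-1,-1),(-1,1)):
        p=np.append(np.array(c)+R@np.array([a*L/2,b*W/2]),z);u=proj('side',p);pts.append(((u-[205,165]+.5)*5-.5).astype(int))
    cv2.polylines(im,[np.array(pts)],True,col,1)
dr((.5045,-.0672),.1,.1,.04,.038,(0,0,255));dr((.5045,-.0672),.1,.1,.04,.014,(0,255,0))
dr((.4873,.1013),.1,.1,.04,.038,(0,0,255));dr((.4873,.1013),.1,.1,.04,.028,(0,255,0))
cv2.imwrite('pics/ov.png',im)
"

```

```text
(no output)
```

View pics/ov.png

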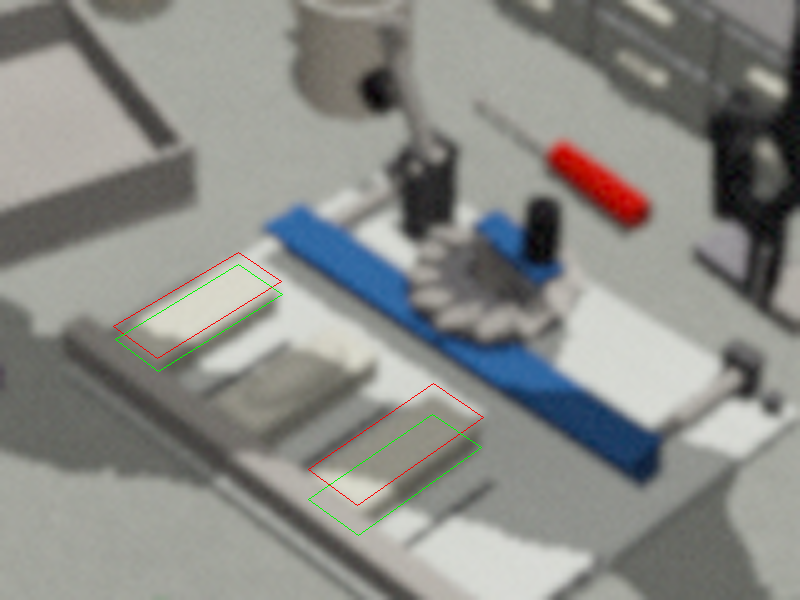

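```bash
python3 -c "
from h import *
print(proj('side',(.5735,.2239,.05)),proj('side',(.5735,.2239,.0)), proj('side',(.4284,.2494,.05)), proj('side',(.4284,.2494,0)))
# fence outer right end top/bottom ; clamp bed corner bottom
O=np.array([.5008,-.025,0]);ex=np.array([.9949,.101,0]);ey=np.array([-.101,.9949,0]);ez=np.array([0,0,1])
for x,y,z in [(-.053,-.17,.042),(-.072,-.17,.042),(-.072,.17,.042),(.213,-.17,.014),(-.072,-.17,0)]: print((x,y,z),proj('side',O+x*ex+y*ey+z*ez))
crop('pics/side17.png','pics/q.png',270,220,100,85,8)
"
```

```text
[243.80273274 192.42921396] [244.54544451 204.50850569] [201.36178458 206.17937237] [202.98379285 218.38789324]
(-0.053, -0.17, 0.042) [304.05227622 286.03483078]
(-0.072, -0.17, 0.042) [299.048085   289.86400914]
(-0.072, 0.17, 0.042) [216.8649672  228.70592434]
(0.213, -0.17, 0.014) [365.70307394 245.08872485]
(-0.072, -0.17, 0) [298.70046363 300.48619154]
```

View pics/q.png

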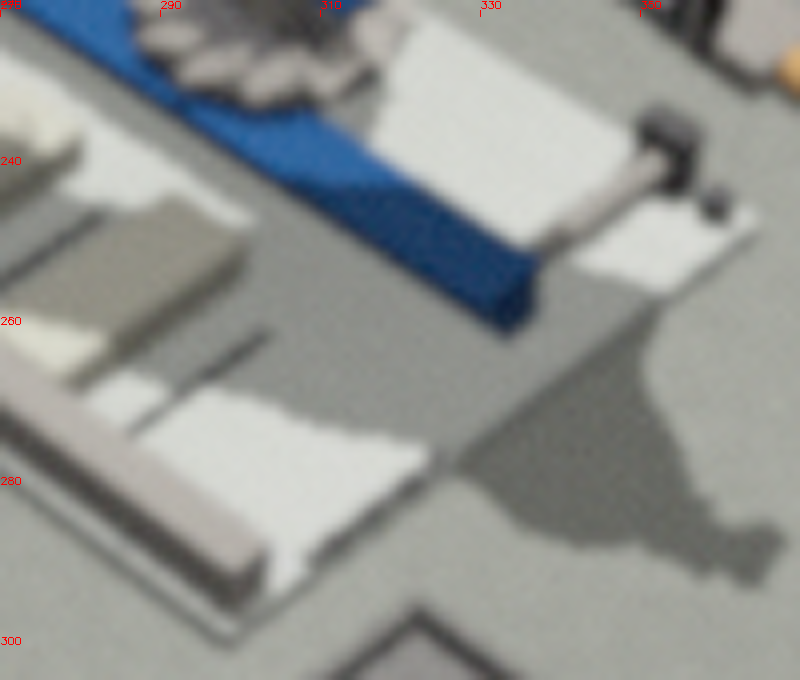

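>>> move_arm:
  series:
    - [[-1,2,-2],[0,0,-0.1],-0.4]
    - [[-1.2,4,-2],[0,0,-0.1],-0.4]
    - [[-1.2,4.5,-2],[0,0,-0.06],-0.4]
    - [[-1.2,4.5,-2],[0,0,0],-0.4]
    - [[-1.2,4.5,-1],[0,0,0],-0.4]
    - [[-1,2.5,0],[0,0,0],-0.4]
    - [[0,0.5,0],[0,0,0],-0.4]
    - [[0,0,0],[0,0,0],-0.4]

```text
time: 22.75
ee_pos: [0.5084, -0.0658, 0.1227]
tcp_rot: [-3.121, -0.228, -0.023]
force: [1.2, -0.3, -0.5]
opening: 0.0596
```

```bash
python3 -c "
from h import *
need(.505,-.067,.10,-1.47)"
```

```text
t 22.75 tip [50.84 -6.58 15.67] shift cm [-0.34 -0.12 -5.67] turn [-0.013  0.014 -0.045] F [ 1.2 -0.3 -0.5] op 59.6 j7 -0.79
```

>>> move_arm:
  series:
    - [[-0.2,-0.1,-1.5],[0,0.01,-0.045],-0.4]
    - [[-0.1,0,-2],[0,0,0],-0.4]
    - [[0,0,-2],[0,0,0],-0.4]
    - [[0,0,-0.5],[0,0,0],-0.4]
    - [[0,0,0],[0,0,0],-0.4]

```text
time: 23.25
ee_pos: [0.512, -0.0723, 0.0639]
tcp_rot: [-3.128, -0.167, -0.023]
force: [0.2, 1.1, -0.7]
opening: 0.0596
```

```bash
python3 -c "
from h import *
need(.505,-.067,.017,-1.47)
cv2.imwrite('pics/side18.png',manip.grab_frame('side'));crop('pics/side18.png','pics/s18.png',250,200,100,80,7)"
```

```text
t 23.25 tip [51.2  -7.23  9.79] shift cm [-0.7   0.53 -8.09] turn [-0.009  0.014 -0.006] F [ 0.2  1.1 -0.7] op 59.6 j7 -0.73
```

View pics/s18.png

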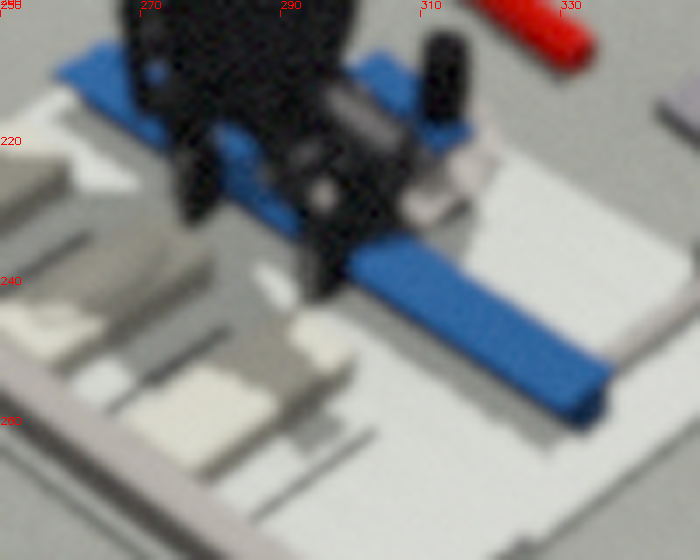

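>>> move_arm:
  series:
    - [[-0.4,0.3,-1],[0,0.012,0],-0.4]
    - [[-0.4,0.2,-1.5],[0,0,0],-0.4]
    - [[-0.1,0,-1.5],[0,0,0],-0.4]
    - [[0,0,-0.5],[0,0,0],-0.4]
    - [[0,0,0],[0,0,0],-0.4]

```text
time: 23.8
ee_pos: [0.5055, -0.0679, 0.0189]
tcp_rot: [-3.128, -0.169, -0.011]
force: [0.0, 0.0, 0.7]
opening: 0.0595
```

```bash
python3 -c "
from h import *
need(.505,-.067,.017,-1.47)"
```

```text
t 23.8 tip [50.55 -6.79  5.29] shift cm [-0.05  0.09 -3.59] turn [-0.009  0.006 -0.007] F [0.  0.  0.7] op 59.5 j7 -0.68
```

>>> move_arm:
  series:
    - [[-0.1,0.1,-1.2],[0,0,-0.007],-0.4]
    - [[-0.1,0,-1.2],[0,0,0],-0.4]
    - [[0,0,-0.9],[0,0,0],-0.4]
    - [[0,0,0],[0,0,0],-0.4]

```text
time: 24.2
ee_pos: [0.5041, -0.0668, -0.0164]
tcp_rot: [-3.129, -0.158, -0.013]
force: [-0.3, 0.6, 0.4]
opening: 0.0598
```

```bash
python3 -c "
from h import *
need(.505,-.067,.017,-1.47)
cv2.imwrite('pics/side19.png',manip.grab_frame('side'));crop('pics/side19.png','pics/s19.png',250,200,100,80,7)"
```

```text
t 24.2 tip [50.41 -6.68  1.76] shift cm [ 0.09 -0.02 -0.06] turn [-0.009  0.008  0.   ] F [-0.3  0.6  0.4] op 59.8 j7 -0.63
```

View pics/s19.png

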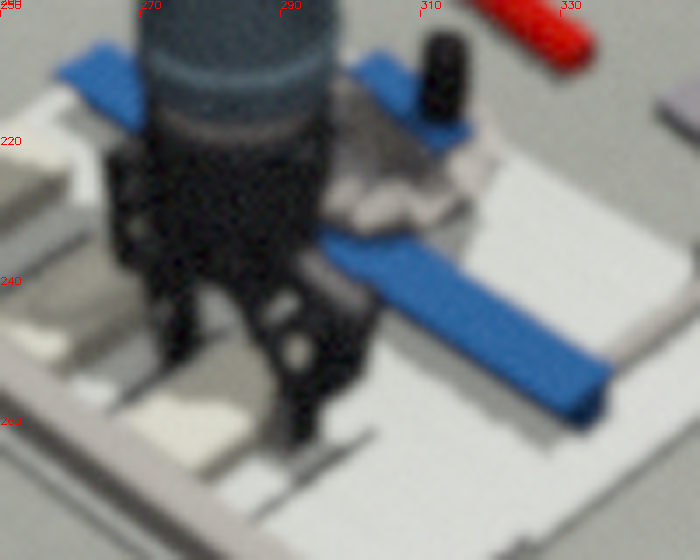

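>>> move_arm:
  series:
    - [[0,0,0],[0,0,0],1]
    - [[0,0,0],[0,0,0],1]
    - [[0,0,0],[0,0,0],1]
    - [[0,0,0],[0,0,0],1]
  grip_force: 60

```text
time: 24.65
ee_pos: [0.505, -0.0673, -0.015]
tcp_rot: [-3.129, -0.157, -0.015]
force: [0.7, 0.0, -1.3]
opening: 0.0383
```

```bash
python3 -c "
from h import *
need(.505,-.067,.017,-1.47)"
```

```text
t 24.65 tip [50.5  -6.73  1.9 ] shift cm [ 0.    0.03 -0.2 ] turn [-0.009  0.009  0.001] F [ 0.7  0.  -1.3] op 38.3 j7 -0.63
```

>>> move_arm:
  series:
    - [[0,0,1],[0,0,0],1]
    - [[0,0,2],[0,0,0],1]
    - [[0,0,3],[0,0,0],1]
    - [[0,0,3],[0,0,0],1]
    - [[-0.5,-1.5,0.5],[0,0,0],1]
    - [[-1,-3,0],[0,0,0],1]
    - [[-1,-3.5,0],[0,0,0],1]
    - [[-1,-3.5,0],[0,0,0],1]
    - [[-1,-3.5,0],[0,0,0],1]
    - [[-1,-3.5,0],[0,0,0],1]

```text
time: 25.65
ee_pos: [0.4457, -0.2544, 0.085]
tcp_rot: [-3.126, -0.173, -0.014]
force: [0.9, -0.6, -1.9]
opening: 0.039
```

```bash
python3 -c "
from h import *
need(.433,-.293,.05,-1.483)"
```

```text
t 25.65 tip [ 44.57 -25.44  11.9 ] shift cm [-1.27 -3.86 -6.9 ] turn [-0.012  0.008 -0.023] F [ 0.9 -0.6 -1.9] op 39.0 j7 -0.4
```

>>> move_arm:
  series:
    - [[-0.7,-2,0],[-0.01,0.005,-0.02],1]
    - [[-0.3,-0.8,-1],[0,0,0],1]
    - [[0,0,-1],[0,0,0],1]
    - [[0,0,-0.5],[0,0,0],1]
    - [[0,0,0],[0,0,0],1]

```text
time: 26.15
ee_pos: [0.4281, -0.2914, 0.0587]
tcp_rot: [3.137, 0.121, 0.001]
force: [0.3, -0.1, -1.9]
opening: 0.0387
```

```bash
python3 -c "
from h import *
need(.433,-.293,.011,-1.483)
snap('20')
crop('pics/top20.png','pics/t20.png',350,215,110,95,7)
crop('pics/side20.png','pics/s20.png',260,255,130,130,5)"
```

```text
t 26.15 tip [ 42.81 -29.14   9.27] shift cm [ 0.49 -0.16 -8.17] turn [0.002 0.001 0.011] F [ 0.3 -0.1 -1.9] op 38.7 j7 -0.33
```

View pics/s20.png

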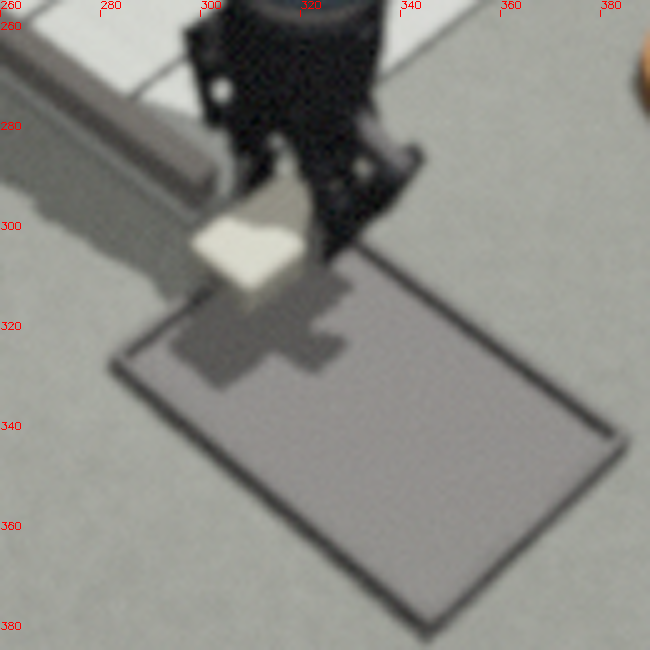

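>>> move_arm:
  series:
    - [[0.3,-0.1,-1.5],[0,0,0.01],1]
    - [[0.2,-0.1,-2],[0,0,0],1]
    - [[0,0,-2],[0,0,0],1]
    - [[0,0,-1],[0,0,0],1]
    - [[0,0,0],[0,0,0],1]

```text
time: 26.75
ee_pos: [0.4382, -0.2908, -0.006]
tcp_rot: [3.135, 0.15, 0.01]
force: [-0.3, 0.1, -1.8]
opening: 0.039
```

```bash
python3 -c "
from h import *
need(.433,-.293,.011,-1.483)"
```

```text
t 26.75 tip [ 43.82 -29.08   2.8 ] shift cm [-0.52 -0.22 -1.7 ] turn [ 0.002  0.006 -0.008] F [-0.3  0.1 -1.8] op 39.0 j7 -0.24
```

>>> move_arm:
  series:
    - [[-0.2,-0.1,-0.6],[0,0,0],1]
    - [[-0.2,-0.1,-0.5],[0,0,0],1]
    - [[0,0,-0.4],[0,0,0],1]
    - [[0,0,0],[0,0,0],1]

```text
time: 27.15
ee_pos: [0.4353, -0.2935, -0.0201]
tcp_rot: [3.134, 0.151, 0.014]
force: [-0.1, 0.5, -1.4]
opening: 0.0382
```

```bash
python3 -c "
from h import *
need(.433,-.293,.011,-1.483)"
```

```text
t 27.15 tip [ 43.53 -29.35   1.39] shift cm [-0.23  0.05 -0.29] turn [ 0.004  0.009 -0.008] F [-0.1  0.5 -1.4] op 38.2 j7 -0.21
```

>>> move_arm:
  series:
    - [[0,0,-0.3],[0,0,0],1]
    - [[0,0,0],[0,0,0],1]

```text
time: 27.35
ee_pos: [0.4356, -0.2938, -0.0229]
tcp_rot: [3.133, 0.151, 0.015]
force: [0.2, -0.6, -1.5]
opening: 0.0388
```

>>> move_arm:
  series:
    - [[0,0,-0.2],[0,0,0],1]
    - [[0,0,0],[0,0,0],1]

```text
time: 27.55
ee_pos: [0.4361, -0.2943, -0.0241]
tcp_rot: [3.133, 0.15, 0.017]
force: [0.0, 0.3, -2.2]
opening: 0.0388
```

>>> move_arm:
  series:
    - [[0,0,-0.3],[0,0,0],1]
    - [[0,0,0],[0,0,0],1]

```text
time: 27.75
ee_pos: [0.4367, -0.2948, -0.0239]
tcp_rot: [3.135, 0.148, 0.022]
force: [-0.3, -0.1, -2.0]
opening: 0.0392
```

```bash
python3 -c "
from h import *
need(.433,-.293,.011,-1.483)
cv2.imwrite('pics/side21.png',manip.grab_frame('side'));crop('pics/side21.png','pics/s21.png',270,260,100,90,7)"
```

```text
t 27.75 tip [ 43.67 -29.48   1.01] shift cm [-0.37  0.18  0.09] turn [ 0.002  0.014 -0.007] F [-0.3 -0.1 -2. ] op 39.2 j7 -0.2
```

View pics/s21.png

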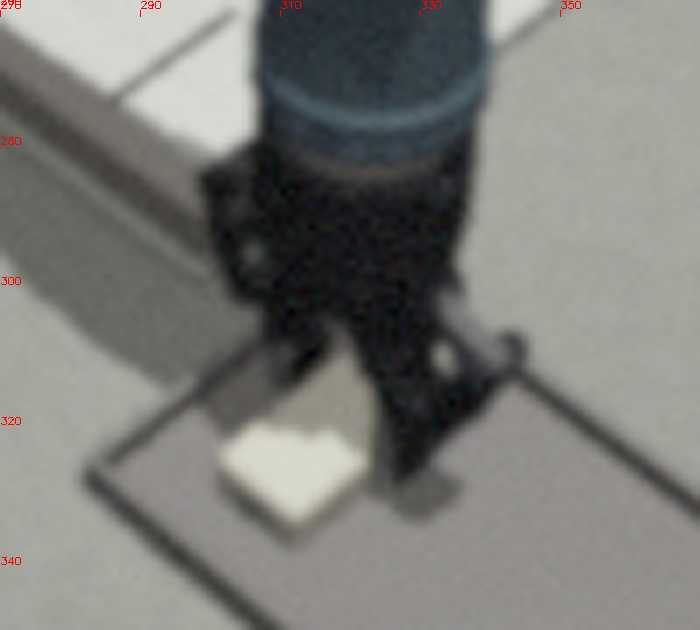

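>>> move_arm:
  series:
    - [[-0.2,0,-0.3],[0,0.01,0],1]
    - [[0,0,-0.3],[0,0,0],1]

```text
time: 28.0
ee_pos: [0.4364, -0.2951, -0.0249]
tcp_rot: [-3.137, -0.147, -0.014]
force: [-14.1, 13.6, 61.7]
opening: 0.0388
```

```bash
python3 -c "
from h import *
need(.433,-.293,.011,-1.483);print(np.round(manip.get_obs()['joints'],3))"
```

```text
t 28.0 tip [ 43.64 -29.51   0.91] shift cm [-0.34  0.21  0.19] turn [-0.002  0.009 -0.006] F [-14.1  13.6  61.7] op 38.8 j7 -0.21
[ 0.023  0.803  0.653  2.011 -0.864  0.621 -0.208]
```

>>> move_arm:
  series:
    - [[0,0,0.15],[0,0,0],1]
    - [[0,0,0],[0,0,0],0.3]
    - [[0,0,0],[0,0,0],-0.2]
    - [[0,0,0],[0,0,0],-0.4]

```text
time: 28.4
ee_pos: [0.437, -0.2953, -0.0229]
tcp_rot: [-3.137, -0.147, -0.016]
force: [-0.2, 0.3, -0.4]
opening: 0.0597
```

```bash
python3 -c "
from h import *
need(.433,-.293,.011,-1.483);print(np.round(manip.get_obs()['joints'],3))"
```

```text
t 28.4 tip [ 43.7  -29.53   1.11] shift cm [-0.4   0.23 -0.01] turn [-0.001  0.01  -0.006] F [-0.2  0.3 -0.4] op 59.7 j7 -0.21
[ 0.021  0.799  0.655  2.011 -0.861  0.623 -0.211]
```

>>> move_arm:
  series:
    - [[0,0,2],[0,0,0],-0.4]
    - [[0,0,4],[0,0,0],-0.4]
    - [[0,0,4],[0,0,0],-0.4]
    - [[0.3,2,2],[0,0,0],-0.4]
    - [[0,0,0],[0,0,0],-0.4]

```text
time: 28.9
ee_pos: [0.4384, -0.2743, 0.0984]
tcp_rot: [-3.136, -0.146, -0.007]
force: [1.5, -0.2, 0.0]
opening: 0.0597
```

```bash
python3 -c "
from h import *
need(.488,.1014,.1,-1.47)
snap('22')
crop('pics/top22.png','pics/t22.png',205,145,160,135,5)
crop('pics/side22.png','pics/s22.png',205,205,160,120,5)"
```

```text
t 28.9 tip [ 43.84 -27.43  13.24] shift cm [ 4.96 37.57 -3.24] turn [-0.002  0.005  0.008] F [ 1.5 -0.2  0. ] op 59.7 j7 -0.4
```

View pics/t22.png

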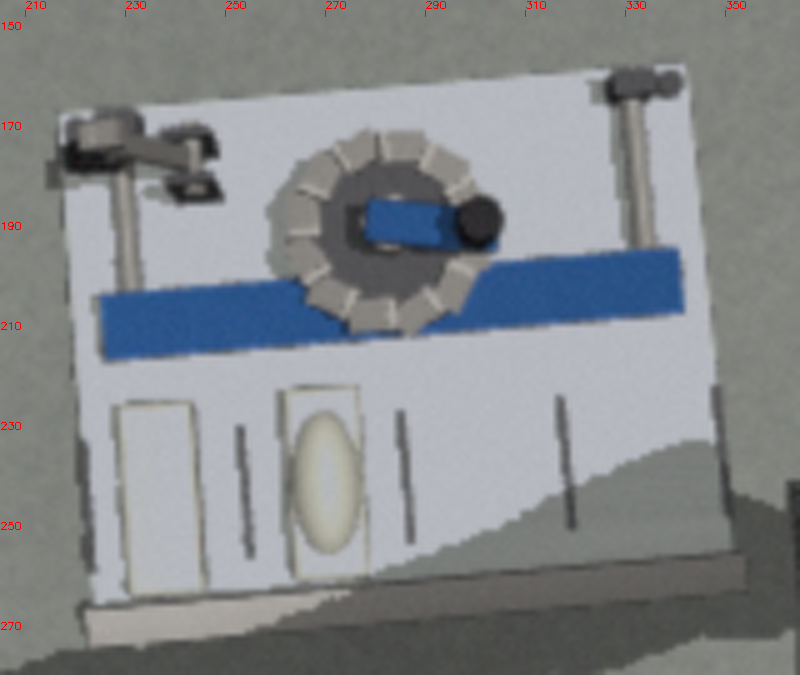

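View pics/s22.png

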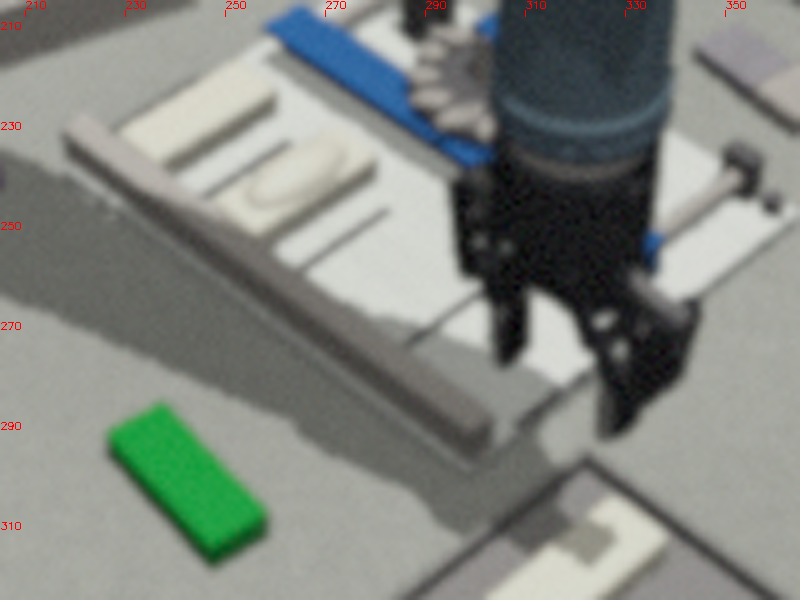

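>>> move_arm:
  series:
    - [[0.3,3,0],[0,0,0],-0.4]
    - [[0.6,4.5,0],[0,0,0],-0.4]
    - [[0.6,4.5,0],[0,0,0],-0.4]
    - [[0.6,4.5,0],[0,0,0],-0.4]
    - [[0.6,4.5,0],[0,0,0],-0.4]
    - [[0.6,4.5,0],[0,0,0],-0.4]
    - [[0.6,4.5,0],[0,0,0],-0.4]
    - [[0.6,4,0],[0,0,0],-0.4]
    - [[0.3,2,0],[0,0,0],-0.4]
    - [[0,0,0],[0,0,0],-0.4]

```text
time: 30.0
ee_pos: [0.4783, 0.0883, 0.0867]
tcp_rot: [3.126, 0.127, -0.017]
force: [-0.6, 0.3, -0.2]
opening: 0.0599
```

```bash
python3 -c "
from h import *
need(.488,.1014,.1,-1.47)"
```

```text
t 30.0 tip [47.83  8.83 12.07] shift cm [ 0.97  1.31 -2.07] turn [ 0.013 -0.01   0.02 ] F [-0.6  0.3 -0.2] op 59.9 j7 -1.12
```

>>> move_arm:
  series:
    - [[0.4,0.5,-1],[0.01,-0.01,0.02],-0.4]
    - [[0.4,0.4,-1],[0,0,0],-0.4]
    - [[0,0,-1.5],[0,0,0],-0.4]
    - [[0,0,-1],[0,0,0],-0.4]
    - [[0,0,0],[0,0,0],-0.4]

```text
time: 30.5
ee_pos: [0.4854, 0.0909, 0.0362]
tcp_rot: [3.129, 0.148, -0.007]
force: [1.0, -0.4, -0.2]
opening: 0.0598
```

```bash
python3 -c "
from h import *
need(.488,.1014,.017,-1.47)"
```

```text
t 30.5 tip [48.54  9.09  7.02] shift cm [ 0.26  1.05 -5.32] turn [ 0.009 -0.004  0.006] F [ 1.  -0.4 -0.2] op 59.8 j7 -1.03
```

>>> move_arm:
  series:
    - [[0.1,0.6,0],[0,0,0],-0.4]
    - [[0.1,0.4,0],[0,0,0],-0.4]
    - [[0,0,-0.3],[0,0,0],-0.4]
    - [[0,0,0],[0,0,0],-0.4]

```text
time: 30.9
ee_pos: [0.4883, 0.1004, 0.0337]
tcp_rot: [3.128, 0.144, -0.006]
force: [-0.1, 0.3, -0.3]
opening: 0.0596
```

```bash
python3 -c "
from h import *
need(.488,.1014,.017,-1.47)"
```

```text
t 30.9 tip [48.83 10.04  6.77] shift cm [-0.03  0.1  -5.07] turn [ 0.01  -0.003  0.009] F [-0.1  0.3 -0.3] op 59.6 j7 -1.05
```

>>> move_arm:
  series:
    - [[0,0.1,-1.2],[0,0,0.01],-0.4]
    - [[0,0.05,-1.3],[0,0,0],-0.4]
    - [[0,0,-1.3],[0,0,0],-0.4]
    - [[0,0,-1],[0,0,0],-0.4]
    - [[0,0,0],[0,0,0],-0.4]

```text
time: 31.4
ee_pos: [0.4878, 0.1024, -0.0189]
tcp_rot: [3.128, 0.162, -0.007]
force: [-0.9, -0.7, -0.8]
opening: 0.0599
```

```bash
python3 -c "
from h import *
need(.488,.1014,.017,-1.47)
cv2.imwrite('pics/side23.png',manip.grab_frame('side'));crop('pics/side23.png','pics/s23.png',205,175,100,80,7)"
```

```text
t 31.4 tip [48.78 10.24  1.51] shift cm [ 0.02 -0.1   0.19] turn [ 0.01  -0.004 -0.003] F [-0.9 -0.7 -0.8] op 59.9 j7 -0.97
```

View pics/s23.png

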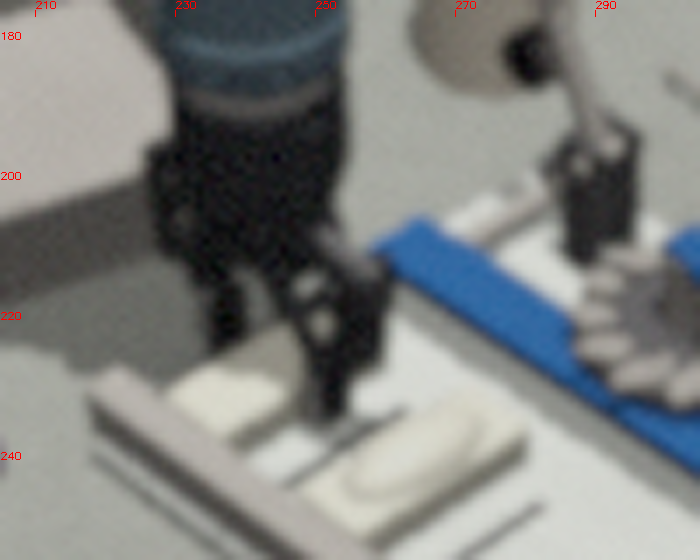

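>>> move_arm:
  series:
    - [[0,0,0.3],[0,0,0],-0.4]
    - [[0,0,0],[0,0,0],1]
    - [[0,0,0],[0,0,0],1]
    - [[0,0,0],[0,0,0],1]
    - [[0,0,0],[0,0,0],1]

```text
time: 31.95
ee_pos: [0.4888, 0.1021, -0.0139]
tcp_rot: [3.128, 0.161, -0.003]
force: [-0.2, -0.9, -3.0]
opening: 0.0386
```

```bash
python3 -c "
from h import *
need(.488,.1014,.017,-1.47)"
```

```text
t 31.95 tip [48.88 10.21  2.01] shift cm [-0.08 -0.07 -0.31] turn [ 0.009 -0.002 -0.002] F [-0.2 -0.9 -3. ] op 38.6 j7 -0.98
```

>>> move_arm:
  series:
    - [[0,0,1.5],[0,0,0],1]
    - [[0,0,3],[0,0,0],1]
    - [[0,0,4],[0,0,0],1]
    - [[-0.1,-1.5,2.5],[0,0,0],1]
    - [[-0.3,-3.5,0],[0,0,0],1]
    - [[-0.4,-4.3,0],[0,0,0],1]
    - [[-0.4,-4.3,0],[0,0,0],1]
    - [[-0.4,-4.3,0],[0,0,0],1]
    - [[-0.4,-4.3,0],[0,0,0],1]
    - [[-0.4,-4.3,0],[0,0,0],1]

```text
time: 32.95
ee_pos: [0.4622, -0.1621, 0.0992]
tcp_rot: [3.13, 0.19, -0.005]
force: [1.3, 0.5, -3.4]
opening: 0.0384
```

```bash
python3 -c "
from h import *
need(.441,-.382,.11,-1.483)"
```

```text
t 32.95 tip [ 46.22 -16.21  13.32] shift cm [ -2.12 -21.99  -2.32] turn [ 0.006 -0.003 -0.033] F [ 1.3  0.5 -3.4] op 38.4 j7 -0.6
```

>>> move_arm:
  series:
    - [[-0.4,-4.3,0],[0,0,-0.01],1]
    - [[-0.4,-4.3,0],[0,0,-0.01],1]
    - [[-0.4,-4.3,0],[0,0,-0.01],1]
    - [[-0.4,-4,0],[0,0,0],1]
    - [[-0.3,-2.5,0],[0,0,0],1]
    - [[0,-0.5,-0.5],[0,0,0],1]
    - [[0,0,0],[0,0,0],1]

```text
time: 33.65
ee_pos: [0.437, -0.3747, 0.0937]
tcp_rot: [3.132, 0.127, -0.008]
force: [-0.2, 0.2, -3.2]
opening: 0.0388
```

```bash
python3 -c "
from h import *
need(.441,-.382,.011,-1.483)
snap('24')
crop('pics/top24.png','pics/t24.png',350,215,110,95,7)
crop('pics/side24.png','pics/s24.png',260,245,140,140,4)"
```

```text
t 33.65 tip [ 43.7  -37.47  12.77] shift cm [  0.4   -0.73 -11.67] turn [ 0.008 -0.005  0.007] F [-0.2  0.2 -3.2] op 38.8 j7 -0.29
```

View pics/s24.png

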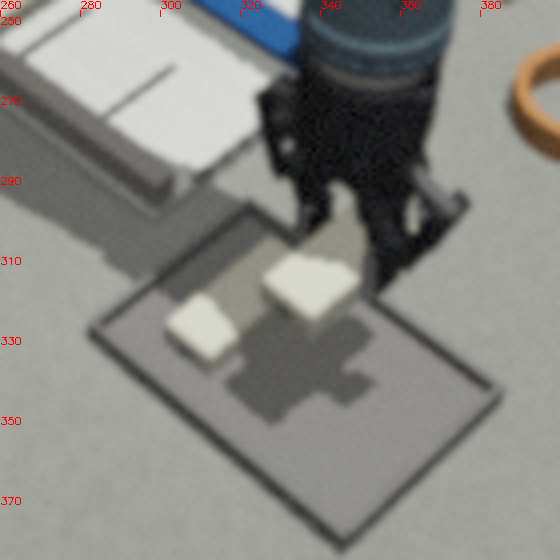

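>>> move_arm:
  series:
    - [[0.2,-0.5,-1],[0.005,0,0.005],1]
    - [[0.1,-0.3,-2],[0,0,0],1]
    - [[0,0,-2.5],[0,0,0],1]
    - [[0,0,-2],[0,0,0],1]
    - [[0,0,-0.8],[0,0,0],1]
    - [[0,0,0],[0,0,0],1]

```text
time: 34.35
ee_pos: [0.4437, -0.3746, 0.0022]
tcp_rot: [-3.134, -0.153, 0.007]
force: [-0.2, 0.6, -2.5]
opening: 0.0385
```

```bash
python3 -c "
from h import *
need(.441,-.382,.011,-1.483)"
```

```text
t 34.35 tip [ 44.37 -37.46   3.62] shift cm [-0.27 -0.74 -2.52] turn [-0.004 -0.005 -0.01 ] F [-0.2  0.6 -2.5] op 38.5 j7 -0.2
```

>>> move_arm:
  series:
    - [[-0.1,-0.4,0],[0,0,-0.01],1]
    - [[-0.1,-0.4,-0.6],[0,0,0],1]
    - [[0,0,-0.8],[0,0,0],1]
    - [[0,0,-0.5],[0,0,0],1]
    - [[0,0,0],[0,0,0],1]

```text
time: 34.85
ee_pos: [0.4428, -0.3843, -0.0168]
tcp_rot: [-3.137, -0.137, 0.004]
force: [1.2, 0.6, -1.9]
opening: 0.0384
```

```bash
python3 -c "
from h import *
need(.441,-.382,.011,-1.483)"
```

```text
t 34.85 tip [ 44.28 -38.43   1.72] shift cm [-0.18  0.23 -0.62] turn [-0.002 -0.002  0.   ] F [ 1.2  0.6 -1.9] op 38.4 j7 -0.18
```

>>> move_arm:
  series:
    - [[0,0,-0.3],[0,0,0],1]
    - [[0,0,-0.2],[0,0,0],1]
    - [[0,0,0],[0,0,0],1]

```text
time: 35.15
ee_pos: [0.4431, -0.3844, -0.0219]
tcp_rot: [-3.137, -0.137, 0.003]
force: [-0.2, 0.7, -2.1]
opening: 0.039
```

>>> move_arm:
  series:
    - [[0,0,-0.1],[0,0,0],1]
    - [[0,0,0],[0,0,0],1]

```text
time: 35.35
ee_pos: [0.4432, -0.3843, -0.0228]
tcp_rot: [-3.137, -0.137, 0.002]
force: [-0.7, -0.2, -1.7]
opening: 0.0385
```

>>> move_arm:
  series:
    - [[0,0,-0.1],[0,0,0],1]
    - [[0,0,0],[0,0,0],1]

```text
time: 35.55
ee_pos: [0.4435, -0.3846, -0.023]
tcp_rot: [-3.137, -0.138, 0.001]
force: [0.6, -0.5, -1.4]
opening: 0.0385
```

>>> move_arm:
  series:
    - [[0,0,0],[0,0,0],0.3]
    - [[0,0,0],[0,0,0],-0.2]
    - [[0,0,0],[0,0,0],-0.4]
    - [[0,0,0],[0,0,0],-0.4]
    - [[0,0,2],[0,0,0],-0.4]
    - [[0,0,4],[0,0,0],-0.4]
    - [[0,0,4],[0,0,0],-0.4]
    - [[0,2,3],[0,0,0],-0.4]
    - [[0,0,0],[0,0,0],-0.4]

```text
time: 36.45
ee_pos: [0.4429, -0.365, 0.1115]
tcp_rot: [-3.138, -0.135, 0.001]
force: [0.2, 1.4, 0.4]
opening: 0.0598
```

```bash
python3 -c "
from h import *
need(.4965,.0168,.1,-1.47)
snap('25')
crop('pics/top25.png','pics/t25.png',205,145,160,135,5)
crop('pics/side25.png','pics/s25.png',205,205,200,180,4)"
```

```text
t 36.45 tip [ 44.29 -36.5   14.55] shift cm [ 5.36 38.18 -4.55] turn [-0.001 -0.001  0.015] F [0.2 1.4 0.4] op 59.8 j7 -0.32
```

View pics/t25.png

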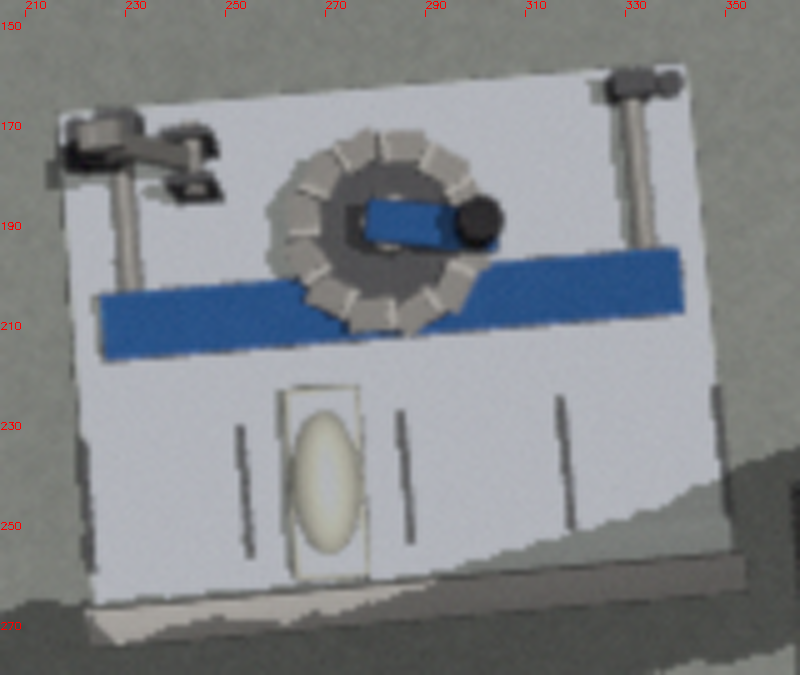

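View pics/s25.png

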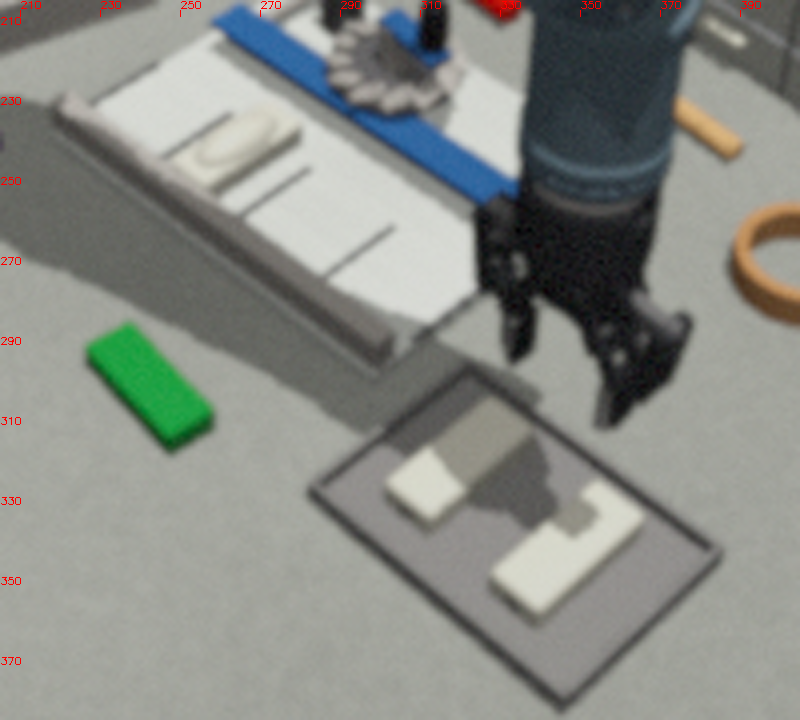

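>>> move_arm:
  series:
    - [[0.4,3,0],[0,0,0],-0.4]
    - [[0.6,4.5,0],[0,0,0],-0.4]
    - [[0.6,4.5,0],[0,0,0],-0.4]
    - [[0.6,4.5,0],[0,0,0],-0.4]
    - [[0.6,4.5,0],[0,0,0],-0.4]
    - [[0.6,4.5,0],[0,0,0],-0.4]
    - [[0.6,4.5,0],[0,0,0],-0.4]
    - [[0.6,4.5,0],[0,0,0],-0.4]
    - [[0.4,2.5,0],[0,0,0],-0.4]
    - [[0,0,0],[0,0,0],-0.4]

```text
time: 37.55
ee_pos: [0.4831, 0.0122, 0.0988]
tcp_rot: [3.131, 0.12, -0.032]
force: [0.1, 0.1, -1.2]
opening: 0.0601
```

```bash
python3 -c "
from h import *
need(.4965,.0168,.1,-1.47)"
```

```text
t 37.55 tip [48.31  1.22 13.28] shift cm [ 1.34  0.46 -3.28] turn [ 0.009 -0.02   0.024] F [ 0.1  0.1 -1.2] op 60.1 j7 -0.99
```

>>> move_arm:
  series:
    - [[0.6,0.3,-1],[0.01,-0.02,0.02],-0.4]
    - [[0.6,0.2,-1.5],[0,0,0],-0.4]
    - [[0,0,-1.5],[0,0,0],-0.4]
    - [[0,0,-0.5],[0,0,0],-0.4]
    - [[0,0,0],[0,0,0],-0.4]

```text
time: 38.05
ee_pos: [0.4931, 0.012, 0.0486]
tcp_rot: [3.134, 0.148, -0.007]
force: [0.7, 0.1, -0.8]
opening: 0.0601
```

```bash
python3 -c "
from h import *
need(.4965,.0168,.02,-1.47)"
```

```text
t 38.05 tip [49.31  1.2   8.26] shift cm [ 0.34  0.48 -6.26] turn [ 0.004 -0.005  0.007] F [ 0.7  0.1 -0.8] op 60.1 j7 -0.89
```

>>> move_arm:
  series:
    - [[0.2,0.3,-0.8],[0,0,0.007],-0.4]
    - [[0.1,0.2,-1],[0,0,0],-0.4]
    - [[0,0,-1],[0,0,0],-0.4]
    - [[0,0,-0.3],[0,0,0],-0.4]
    - [[0,0,0],[0,0,0],-0.4]

```text
time: 38.55
ee_pos: [0.4966, 0.0159, 0.0155]
tcp_rot: [3.133, 0.157, -0.007]
force: [0.9, 1.1, -0.6]
opening: 0.0598
```

```bash
python3 -c "
from h import *
need(.4965,.0168,.02,-1.47)"
```

```text
t 38.55 tip [49.66  1.59  4.95] shift cm [-0.01  0.09 -2.95] turn [ 0.005 -0.004  0.001] F [ 0.9  1.1 -0.6] op 59.8 j7 -0.85
```

>>> move_arm:
  series:
    - [[0,0.1,-1.1],[0,0,0],-0.4]
    - [[0,0,-1.2],[0,0,0],-0.4]
    - [[0,0,-0.7],[0,0,0],-0.4]
    - [[0,0,0],[0,0,0],-0.4]

```text
time: 38.95
ee_pos: [0.4967, 0.0172, -0.017]
tcp_rot: [3.133, 0.157, -0.006]
force: [-0.5, -0.4, 0.0]
opening: 0.0601
```

```bash
python3 -c "
from h import *
need(.4965,.0168,.02,-1.47)
cv2.imwrite('pics/side26.png',manip.grab_frame('side'));crop('pics/side26.png','pics/s26.png',225,185,100,80,7)"
```

```text
t 38.95 tip [49.67  1.72  1.7 ] shift cm [-0.02 -0.04  0.3 ] turn [ 0.005 -0.004  0.   ] F [-0.5 -0.4  0. ] op 60.1 j7 -0.81
```

View pics/s26.png

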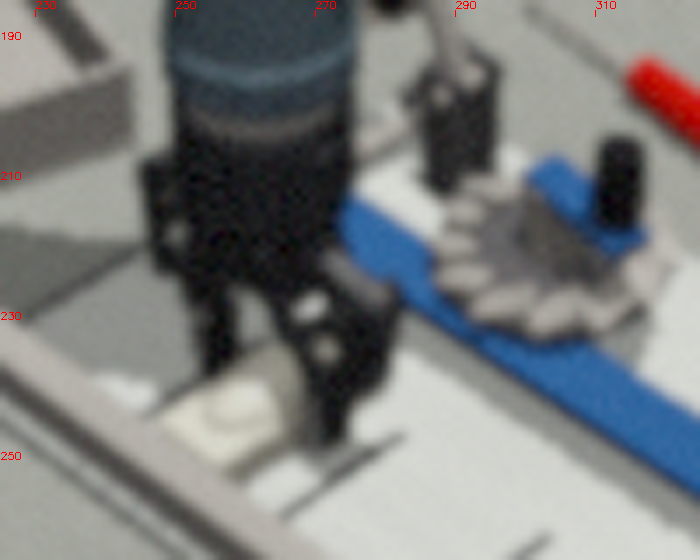

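>>> move_arm:
  series:
    - [[0,0,0.2],[0,0,0],-0.4]
    - [[0,0,0],[0,0,0],1]
    - [[0,0,0],[0,0,0],1]
    - [[0,0,0],[0,0,0],1]
    - [[0,0,0],[0,0,0],1]

```text
time: 39.5
ee_pos: [0.4974, 0.0169, -0.0135]
tcp_rot: [3.133, 0.156, -0.003]
force: [-0.2, -0.7, -3.4]
opening: 0.0385
```

```bash
python3 -c "
from h import *
need(.5174,.3373,.15,-1.74)"
```

```text
t 39.5 tip [49.74  1.69  2.05] shift cm [ 2.   32.04 12.95] turn [ 0.005 -0.003 -0.269] F [-0.2 -0.7 -3.4] op 38.5 j7 -0.81
```

>>> move_arm:
  series:
    - [[0,0,1.5],[0,0,0],1]
    - [[0,0,3.5],[0,0,0],1]
    - [[0,0,4.5],[0,0,0],1]
    - [[0,1.5,3.5],[0,0,-0.03],1]
    - [[0.2,4,0.5],[0,0,-0.04],1]
    - [[0.2,4.5,0],[0,0,-0.04],1]
    - [[0.3,4.5,0],[0,0,-0.04],1]
    - [[0.3,4.5,0],[0,0,-0.04],1]
    - [[0.3,4.5,0],[0,0,-0.04],1]
    - [[0.3,4,0],[0,0,-0.04],1]

```text
time: 40.5
ee_pos: [0.5086, 0.2958, 0.1269]
tcp_rot: [3.125, -0.304, -0.01]
force: [0.5, -0.6, -3.2]
opening: 0.0388
```

```bash
python3 -c "
from h import *
need(.5174,.3373,.15,-1.74)"
```

```text
t 40.5 tip [50.86 29.58 16.09] shift cm [ 0.88  4.15 -1.09] turn [ 0.002 -0.006  0.025] F [ 0.5 -0.6 -3.2] op 38.8 j7 -1.73
```

>>> move_arm:
  series:
    - [[0.4,2,0],[0,0,0.02],1]
    - [[0.2,1,0],[0,0,0],1]
    - [[0.1,0.3,0],[0,0,0],1]
    - [[0,0,0],[0,0,0],1]

```text
time: 40.9
ee_pos: [0.5127, 0.3368, 0.1245]
tcp_rot: [3.128, -0.258, -0.014]
force: [0.2, -0.6, -2.3]
opening: 0.0387
```

```bash
python3 -c "
from h import *
need(.5174,.3373,.10,-1.74)
snap('27')
crop('pics/top27.png','pics/t27.png',80,170,130,110,5)
crop('pics/side27.png','pics/s27.png',165,110,100,110,6)"
```

```text
t 40.9 tip [51.27 33.68 15.85] shift cm [ 0.47  0.05 -5.85] turn [ 0.002 -0.009 -0.005] F [ 0.2 -0.6 -2.3] op 38.7 j7 -1.77
```

View pics/s27.png

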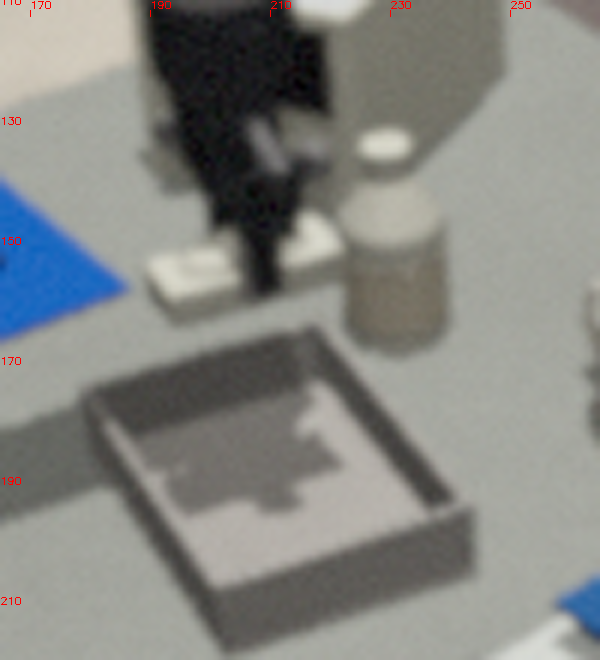

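>>> move_arm:
  series:
    - [[0.2,0,-1],[0,-0.008,0],1]
    - [[0.2,0,-2],[0,0,0],1]
    - [[0,0,-2.5],[0,0,0],1]
    - [[0,0,-2],[0,0,0],1]
    - [[0,0,-0.5],[0,0,0],1]
    - [[0,0,0],[0,0,0],1]

```text
time: 41.6
ee_pos: [0.5168, 0.3291, 0.0372]
tcp_rot: [3.125, -0.274, -0.004]
force: [0.0, -0.7, -1.9]
opening: 0.0386
```

```bash
python3 -c "
from h import *
need(.5174,.3373,.012,-1.74)"
```

```text
t 41.6 tip [51.68 32.91  7.12] shift cm [ 0.06  0.82 -5.92] turn [ 0.004 -0.003  0.006] F [ 0.  -0.7 -1.9] op 38.6 j7 -1.69
```

>>> move_arm:
  series:
    - [[0,0.4,-0.5],[0,0,0],1]
    - [[0,0.4,-1],[0,0,0],1]
    - [[0,0,-1],[0,0,0],1]
    - [[0,0,-1],[0,0,0],1]
    - [[0,0,0],[0,0,0],1]

```text
time: 42.1
ee_pos: [0.5179, 0.3385, 0.0006]
tcp_rot: [3.127, -0.274, -0.0]
force: [-0.8, -0.8, -2.3]
opening: 0.0391
```

```bash
python3 -c "
from h import *
need(.5174,.3373,.012,-1.74)
snap('28')
crop('pics/top28.png','pics/t28.png',80,170,130,110,5)
crop('pics/side28.png','pics/s28.png',165,130,100,100,6)"
```

```text
t 42.1 tip [51.79 33.85  3.46] shift cm [-0.05 -0.12 -2.26] turn [ 0.003 -0.001  0.006] F [-0.8 -0.8 -2.3] op 39.1 j7 -1.68
```

View pics/s28.png

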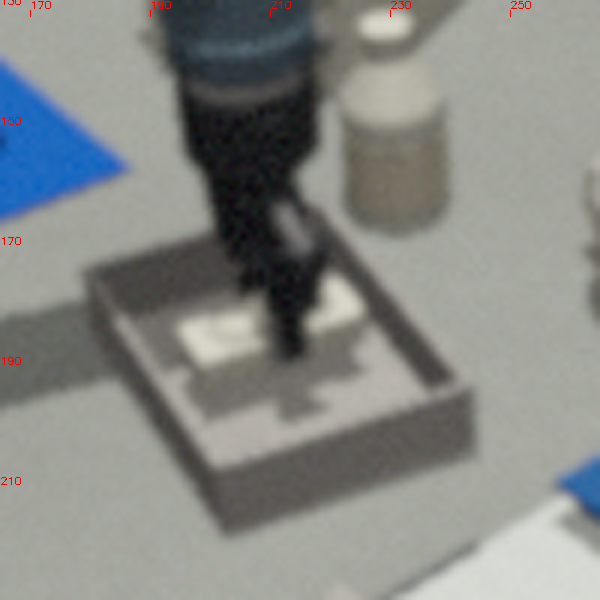

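View pics/t28.png

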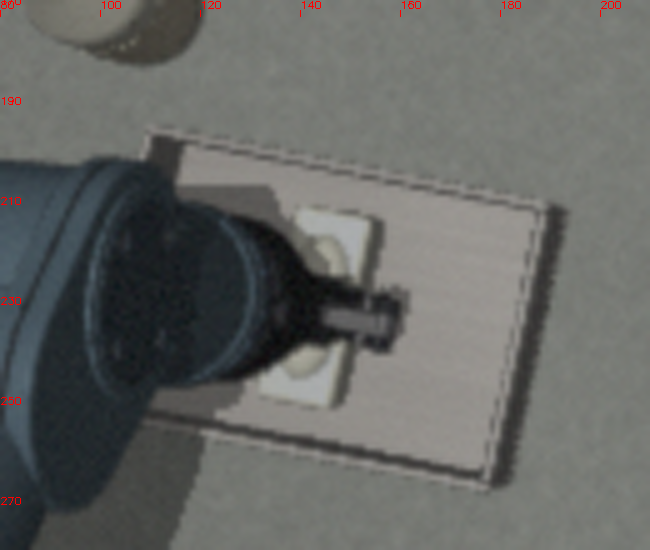

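Inside the box, clear of the walls. Continue down.

>>> move_arm:
  series:
    - [[0,-0.1,-0.8],[0,0,0],1]
    - [[0,0,-0.8],[0,0,0],1]
    - [[0,0,-0.4],[0,0,0],1]
    - [[0,0,0],[0,0,0],1]

```text
time: 42.6
ee_pos: [0.5196, 0.3375, -0.0189]
tcp_rot: [3.128, -0.275, 0.004]
force: [-0.9, -0.7, -2.4]
opening: 0.0387
```

>>> move_arm:
  series:
    - [[0,0,-0.1],[0,0,0],1]
    - [[0,0,0],[0,0,0],1]

```text
time: 42.8
ee_pos: [0.5197, 0.3374, -0.02]
tcp_rot: [3.128, -0.276, 0.004]
force: [-1.2, -1.0, -2.4]
opening: 0.0388
```

>>> move_arm:
  series:
    - [[0,0,-0.1],[0,0,0],1]
    - [[0,0,0],[0,0,0],1]

```text
time: 43.0
ee_pos: [0.5199, 0.3375, -0.0208]
tcp_rot: [3.129, -0.276, 0.005]
force: [0.7, 0.8, -2.6]
opening: 0.0383
```

>>> move_arm:
  series:
    - [[0,0,-0.1],[0,0,0],1]
    - [[0,0,0],[0,0,0],1]

```text
time: 43.2
ee_pos: [0.5201, 0.3377, -0.0216]
tcp_rot: [3.129, -0.276, 0.005]
force: [0.2, 1.1, -2.0]
opening: 0.0386
```

>>> move_arm:
  series:
    - [[0,0,-0.1],[0,0,0],1]
    - [[0,0,0],[0,0,0],1]

```text
time: 43.4
ee_pos: [0.5203, 0.3378, -0.0224]
tcp_rot: [3.129, -0.276, 0.006]
force: [-0.6, -0.1, -2.2]
opening: 0.0385
```

>>> move_arm:
  series:
    - [[0,0,-0.1],[0,0,0],1]
    - [[0,0,0],[0,0,0],1]

```text
time: 43.6
ee_pos: [0.5203, 0.3378, -0.0224]
tcp_rot: [-3.129, 0.276, -0.005]
force: [-0.6, 0.4, -2.2]
opening: 0.0387
```

>>> move_arm:
  series:
    - [[0,0,0],[0,0,0],0.3]
    - [[0,0,0],[0,0,0],-0.2]
    - [[0,0,0],[0,0,0],-0.4]
    - [[0,0,0],[0,0,0],-0.4]
    - [[0,0,2],[0,0,0],-0.4]
    - [[0,0,4],[0,0,0],-0.4]
    - [[0,0,4],[0,0,0],-0.2]
    - [[0,0,5],[0,0,0],0]
    - [[0,-2,4],[0,0,0.1],0.2]
    - [[0,-1,0],[0,0,0.14],0.2]

```text
time: 44.6
ee_pos: [0.5213, 0.3061, 0.1785]
tcp_rot: [3.138, 0.109, 0.014]
force: [0.2, -0.3, -1.1]
opening: 0.0344
```

```bash
python3 -c "
from h import *
need(.652,.135,.22,.1012)
snap('29')
crop('pics/top29.png','pics/t29.png',80,150,160,120,5)
crop('pics/side29.png','pics/s29.png',165,130,150,110,5)"
```

```text
t 44.6 tip [52.13 30.61 21.25] shift cm [ 13.07 -17.11   0.75] turn [ 0.008  0.006 -1.539] F [ 0.2 -0.3 -1.1] op 34.4 j7 -1.56
```

View pics/s29.png

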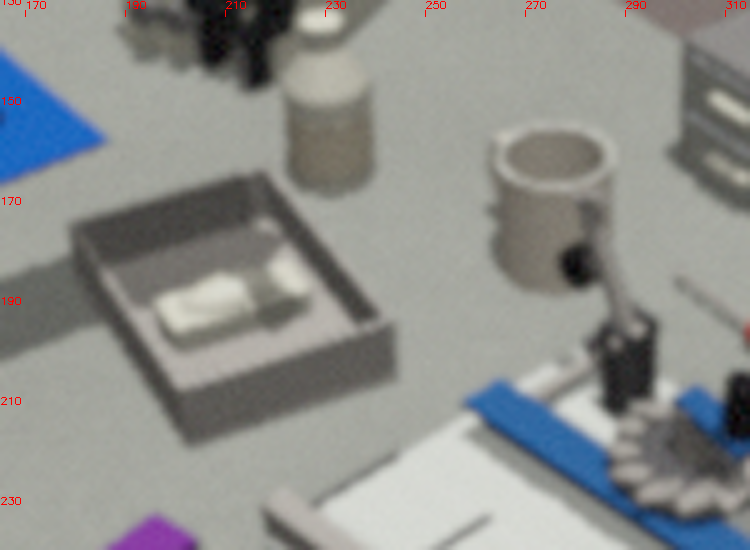

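View pics/t29.png

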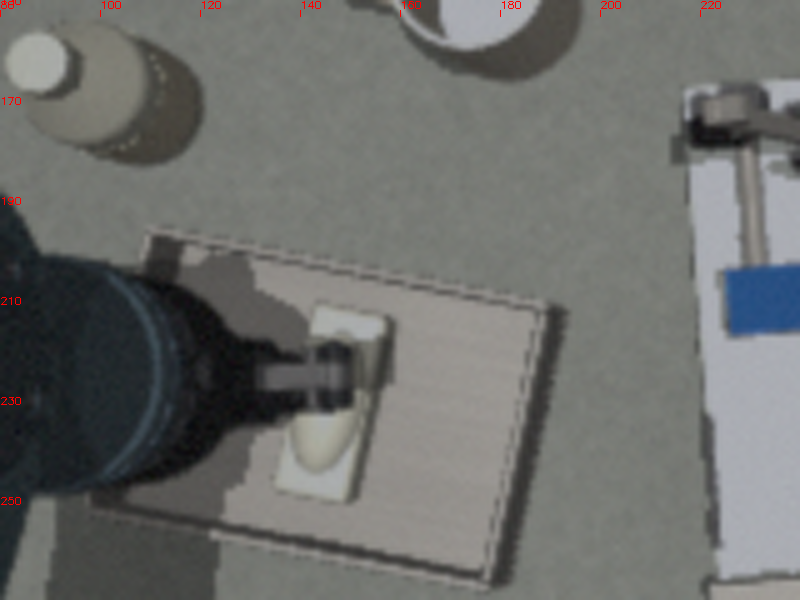

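>>> move_arm:
  series:
    - [[1,-0.8,0],[0,0,0.13],0.6]
    - [[1.3,-1.3,0],[0,0,0.14],1]
    - [[1.3,-1.3,0],[0,0,0.14],1]
    - [[1.3,-1.3,0],[0,0,0.14],1]
    - [[1.3,-1.3,0],[0,0,0.14],1]
    - [[1.3,-1.3,0],[0,0,0.14],1]
    - [[1.3,-1.3,0],[0,0,0.14],1]
    - [[1.3,-1.3,0],[0,0,0.14],1]
    - [[1.3,-1.3,0],[0,0,0.14],1]
    - [[1,-1,0],[0,0,0.14],1]

```text
time: 45.7
ee_pos: [0.6368, 0.1884, 0.168]
tcp_rot: [-2.323, -2.113, 0.026]
force: [-1.3, -0.1, 0.2]
opening: 0.0001
```

```bash
python3 -c "
from h import *
need(.648,.177,.115,.1012)"
```

```text
t 45.7 tip [63.68 18.84 20.2 ] shift cm [ 1.12 -1.14 -8.7 ] turn [ 0.011 -0.012  0.196] F [-1.3 -0.1  0.2] op 0.1 j7 -0.13
```

>>> move_arm:
  series:
    - [[0.6,-0.3,0],[0.01,-0.01,0.11],1]
    - [[0.5,0,0],[0,0,0.09],1]
    - [[0,0,0],[0,0,0],1]

```text
time: 46.0
ee_pos: [0.6474, 0.1835, 0.1654]
tcp_rot: [-2.104, -2.328, 0.011]
force: [0.8, 0.2, 0.4]
opening: 0.0003
```

```bash
python3 -c "
from h import *
need(.648,.177,.115,.1012)"
```

```text
t 46.0 tip [64.74 18.35 19.94] shift cm [ 0.06 -0.65 -8.44] turn [ 0.003 -0.007  0.   ] F [0.8 0.2 0.4] op 0.3 j7 0.05
```

>>> move_arm:
  series:
    - [[0,0,-1.5],[0,-0.005,0],1]
    - [[0,0,-2],[0,0,0],1]
    - [[0,0,-2],[0,0,0],1]
    - [[0,0,-1.5],[0,0,0],1]
    - [[0,0,0],[0,0,0],1]

```text
time: 46.5
ee_pos: [0.644, 0.1863, 0.0907]
tcp_rot: [-2.13, -2.304, 0.013]
force: [-0.4, -0.2, -0.3]
opening: -0.0001
```

```bash
python3 -c "
from h import *
need(.648,.177,.115,.1012)
cv2.imwrite('pics/side30.png',manip.grab_frame('side'));crop('pics/side30.png','pics/s30.png',230,120,100,90,7)"
```

```text
t 46.5 tip [64.4  18.63 12.47] shift cm [ 0.4  -0.93 -0.97] turn [ 0.003 -0.008  0.023] F [-0.4 -0.2 -0.3] op -0.1 j7 0.06
```

View pics/s30.png

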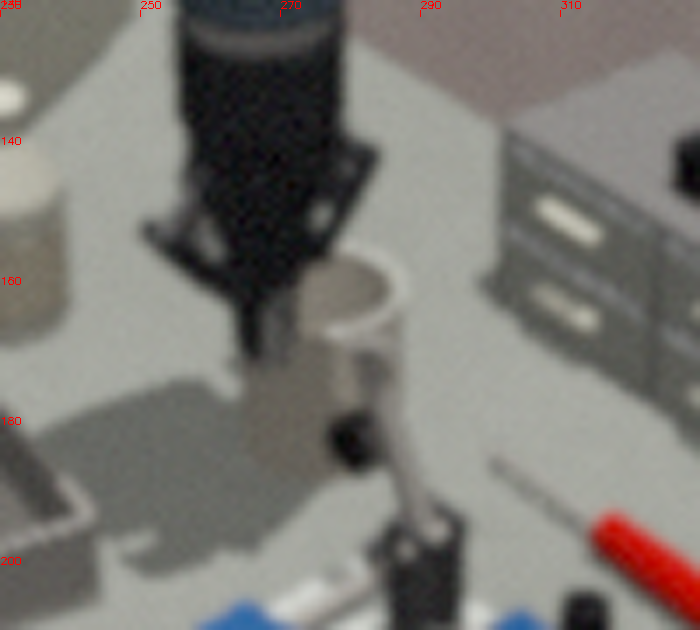

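>>> move_arm:
  series:
    - [[0.3,-0.4,-0.5],[0,-0.005,0.02],1]
    - [[0.1,-0.7,-0.3],[0,0,0],1]
    - [[0.05,-0.7,0],[0,0,0],1]
    - [[0.05,-0.7,0],[0,0,0],1]
    - [[0.05,-0.7,0],[0,0,0],1]

```text
time: 47.05
ee_pos: [0.6528, 0.1529, 0.0864]
tcp_rot: [2.106, 2.326, 0.001]
force: [-0.2, -0.3, 0.7]
opening: 0.0003
```

```bash
python3 -c "
from h import *
need(.653,.116,.115,.1012)
cv2.imwrite('pics/side31.png',manip.grab_frame('side'));crop('pics/side31.png','pics/s31.png',230,120,100,90,7)"
```

```text
t 47.05 tip [65.28 15.29 12.04] shift cm [ 0.02 -3.69 -0.54] turn [0.002 0.003 0.002] F [-0.2 -0.3  0.7] op 0.3 j7 0.13
```

View pics/s31.png

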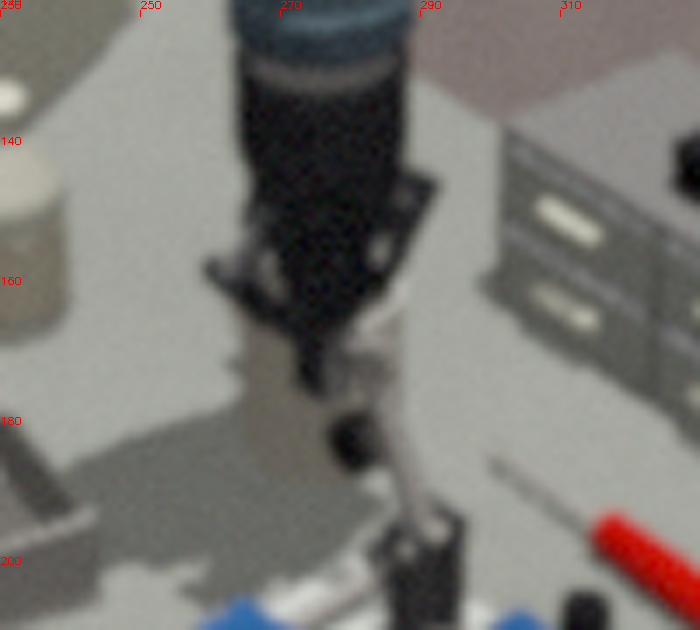

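>>> move_arm:
  series:
    - [[0.05,-0.6,0],[0,0,0],1]
    - [[0.05,-0.6,0],[0,0,0],1]
    - [[0.05,-0.5,0],[0,0,0],1]

```text
time: 47.4
ee_pos: [0.6543, 0.141, 0.0887]
tcp_rot: [-2.105, -2.327, -0.013]
force: [-5.0, 9.1, 8.3]
opening: -0.0002
```

```bash
python3 -c "
from h import *
need(.653,.116,.115,.1012)
cv2.imwrite('pics/side32.png',manip.grab_frame('side'));crop('pics/side32.png','pics/s32.png',230,120,100,90,7)"
```

```text
t 47.4 tip [65.43 14.1  12.27] shift cm [-0.13 -2.5  -0.77] turn [-0.009  0.003  0.001] F [-5.   9.1  8.3] op -0.2 j7 0.16
```

View pics/s32.png

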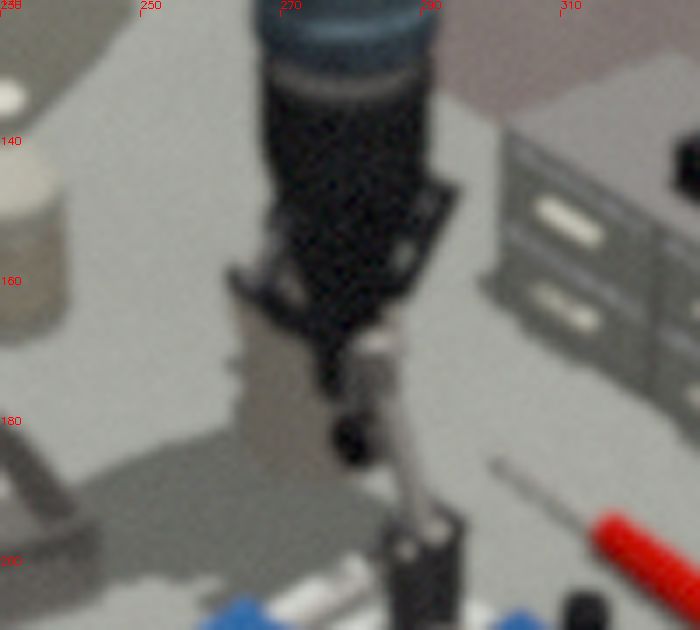

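>>> move_arm:
  series:
    - [[-0.05,0.3,1],[0,0,0],1]
    - [[-0.1,0,1.5],[0,0,0],1]
    - [[0,0,0.2],[0,0,0],1]
    - [[0,0,0],[0,0,0],1]

```text
time: 47.85
ee_pos: [0.6535, 0.1431, 0.1193]
tcp_rot: [-2.106, -2.328, -0.016]
force: [0.6, 0.2, -0.9]
opening: -0.0001
```

```bash
python3 -c "
from h import *
need(.657,.06,.148,.1012)"
```

```text
t 47.85 tip [65.35 14.31 15.33] shift cm [ 0.35 -8.31 -0.53] turn [-0.009  0.005  0.001] F [ 0.6  0.2 -0.9] op -0.1 j7 0.14
```

>>> move_arm:
  series:
    - [[0.05,-0.5,-0.3],[0,0,0],1]
    - [[0.05,-0.8,-0.2],[0,0,0],1]
    - [[0.05,-0.8,0],[0,0,0],1]
    - [[0.05,-0.8,0],[0,0,0],1]

```text
time: 48.25
ee_pos: [0.6551, 0.112, 0.1131]
tcp_rot: [-2.105, -2.329, -0.014]
force: [0.4, -0.4, 0.3]
opening: 0.0001
```

```bash
python3 -c "
from h import *
need(.657,.06,.148,.1012)
cv2.imwrite('pics/side33.png',manip.grab_frame('side'));crop('pics/side33.png','pics/s33.png',230,120,100,90,7)"
```

```text
t 48.25 tip [65.51 11.2  14.71] shift cm [ 0.19 -5.2   0.09] turn [-0.008  0.004  0.   ] F [ 0.4 -0.4  0.3] op 0.1 j7 0.19
```

View pics/s33.png

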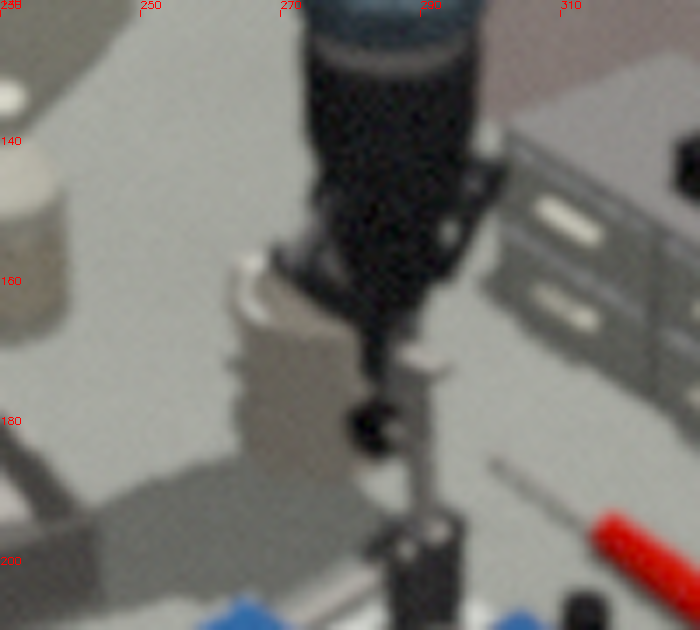

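>>> move_arm:
  series:
    - [[0.06,-0.6,0.3],[0,0,0],1]
    - [[0.06,-0.8,0.1],[0,0,0],1]
    - [[0.06,-0.8,0],[0,0,0],1]

```text
time: 48.6
ee_pos: [0.6569, 0.0857, 0.1171]
tcp_rot: [-2.108, -2.327, -0.011]
force: [-0.5, -0.3, 0.2]
opening: 0.0002
```

```bash
python3 -c "
from h import *
need(.657,.06,.148,.1012)
cv2.imwrite('pics/side34.png',manip.grab_frame('side'));crop('pics/side34.png','pics/s34.png',250,125,100,90,7)"
```

```text
t 48.6 tip [65.69  8.57 15.11] shift cm [ 0.01 -2.57 -0.31] turn [-0.006  0.004  0.003] F [-0.5 -0.3  0.2] op 0.2 j7 0.23
```

View pics/s34.png

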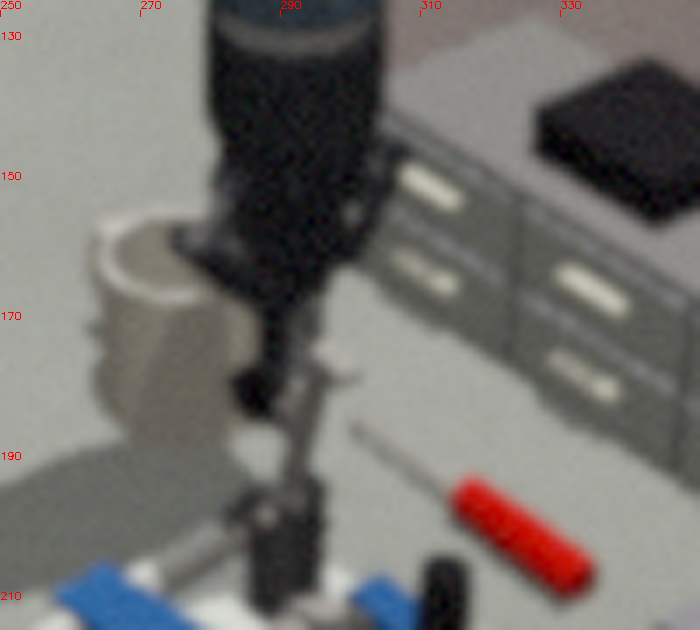

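>>> move_arm:
  series:
    - [[0.05,-0.5,0],[0,0,0],1]
    - [[0.05,-0.5,0],[0,0,0],1]
    - [[0.05,-0.5,0],[0,0,0],1]
    - [[0.05,-0.5,0],[0,0,0],1]
    - [[0,0,0],[0,0,0],1]
    - [[0,0,0],[0,0,0],1]

```text
time: 49.25
ee_pos: [0.6593, 0.0609, 0.1173]
tcp_rot: [-2.112, -2.325, -0.01]
force: [-0.3, -0.1, -0.7]
opening: -0.0
```

```bash
python3 -c "
from h import *
need(.657,.06,.148,.1012)
cv2.imwrite('pics/side35.png',manip.grab_frame('side'));crop('pics/side35.png','pics/s35.png',250,125,100,90,7)"
```

```text
t 49.25 tip [65.93  6.09 15.13] shift cm [-0.23 -0.09 -0.33] turn [-0.005  0.004  0.005] F [-0.3 -0.1 -0.7] op -0.0 j7 0.26
```

View pics/s35.png

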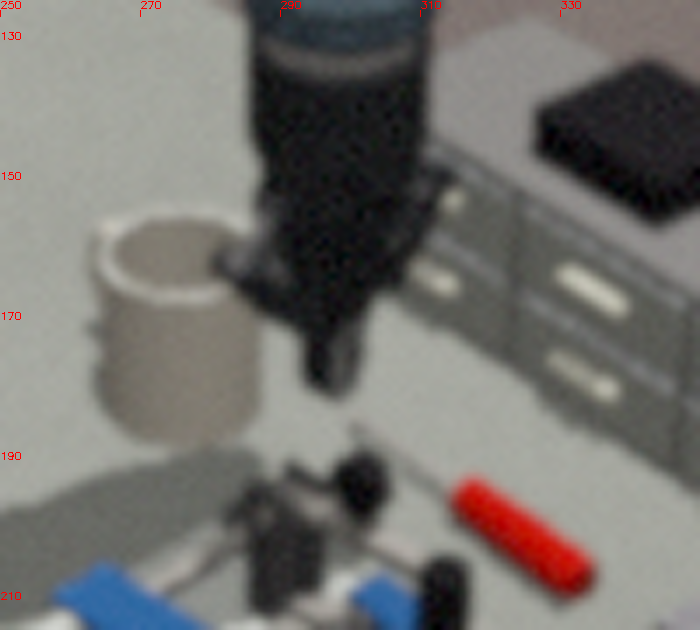

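>>> move_arm:
  series:
    - [[0,0,2],[0,0,0],1]
    - [[0,0,4],[0,0,0],1]
    - [[0,0,4],[0,0,0],1]
    - [[-0.5,-2,2],[0,0,0],1]
    - [[-1,-4,0],[0,0,0],1]
    - [[-1,-4.5,0],[0,0,0],1]
    - [[-1,-4.5,0],[0,0,0],1]
    - [[-1,-4.5,0],[0,0,0],1]
    - [[-1,-4.5,0],[0,0,0],1]
    - [[-1,-4.5,0],[0,0,0],1]

```text
time: 50.3
ee_pos: [0.5928, -0.2175, 0.2416]
tcp_rot: [-2.082, -2.349, -0.018]
force: [1.0, 0.1, 0.4]
opening: 0.0001
```

>>> move_arm:
  series:
    - [[-0.5,-4,0],[0,0,0],1]
    - [[-0.5,-3,0],[0,0,0],1]
    - [[0,0,0],[0,0,0],1]
    - [[0,0,0],[0,0,0],1]

```text
time: 50.7
ee_pos: [0.5783, -0.2984, 0.2424]
tcp_rot: [-2.096, -2.339, -0.014]
force: [0.5, 0.4, 0.3]
opening: 0.0001
```

```bash
python3 -c "
from h import *
need(.59,-.3,.25,.1012)
snap('36')
crop('pics/top36.png','pics/t36.png',205,145,160,135,5)
crop('pics/side36.png','pics/s36.png',170,155,160,120,5)"
```

```text
t 50.7 tip [ 57.83 -29.84  27.64] shift cm [ 1.17 -0.16 -2.64] turn [-0.007  0.006 -0.008] F [0.5 0.4 0.3] op 0.1 j7 0.8
```

View pics/t36.png

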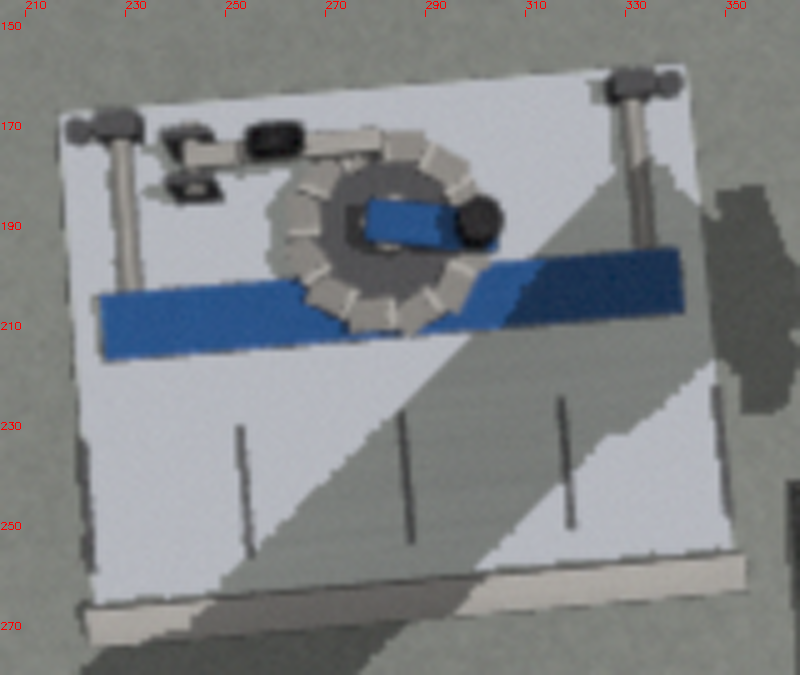

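View pics/s36.png

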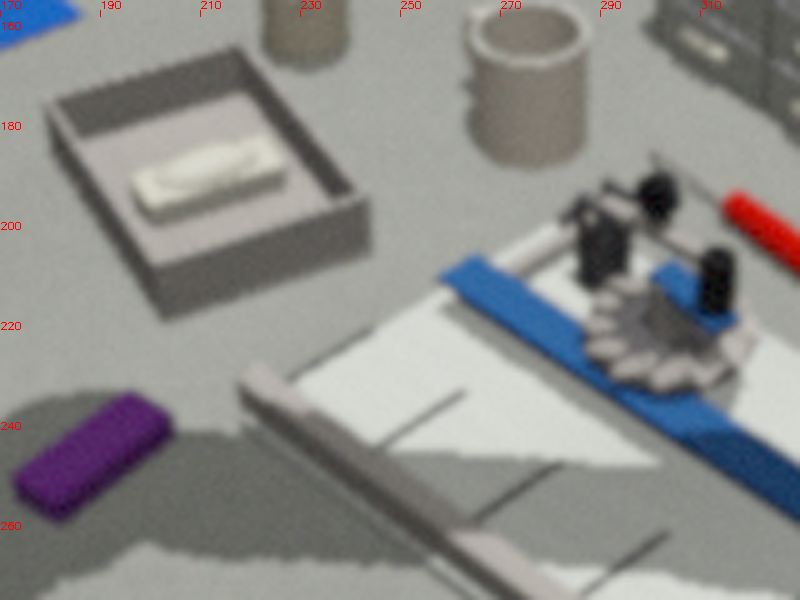

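View pics/top36.png

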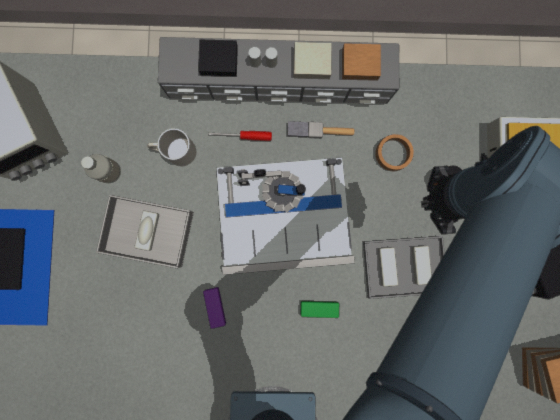

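View pics/side36.png

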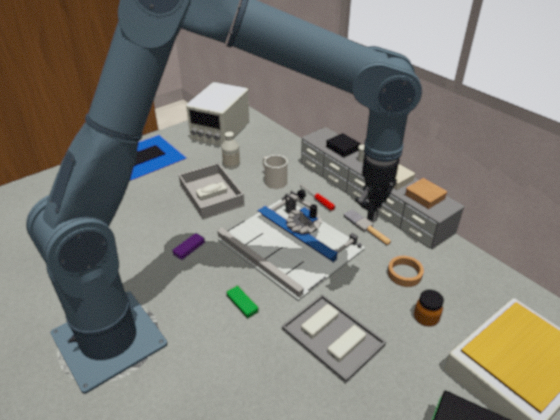

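```bash
python3 - <<'E'
from h import *
a=cv2.imread("pics/top36.png");b=cv2.imread("pics/top0.png")
for im in(b,a):
    m=(im[160:190,245:275].max(2)<45).astype(np.uint8);n,l,s,c=cv2.connectedComponentsWithStats(m);i=1+s[1:,4].argmax();print("top grip",c[i]+[245,160],s[i,4])
a2=cv2.imread("pics/side36.png");b2=cv2.imread("pics/side0.png")
for im in(b2,a2):
    m=(im[186:202,296:310].max(2)<45).astype(np.uint8);n,l,s,c=cv2.connectedComponentsWithStats(m);i=1+s[1:,4].argmax();print("side grip",c[i]+[296,186],s[i,4])
# blue jaw rows, left part cols 226-250
for im in(b,a):
    r=[]
    for x in range(228,250):
        col=im[190:240,x].astype(int);k=np.where(col[:,0]-col[:,2]>50)[0]+190;r.append((k.min()+k.max())/2)
    print("jaw mid row",np.mean(r), onz("top",(238.5,np.mean(r)),.048))
# white banks in tray
h=a[232:300,365:450];m=(h.min(2)>130).astype(np.uint8);n,l,s,c=cv2.connectedComponentsWithStats(m)
for i in range(1,n):
    if s[i,4]>100:
        rr=cv2.minAreaRect(np.argwhere(l==i)[:,::-1].astype(np.float32));print(rr,onz("top",np.array(rr[0])+[365,232],.029))
E
```

```text
top grip [259.4  172.95] 60
top grip [259.43636364 172.98181818] 55
side grip [300.76315789 194.07894737] 38
side grip [301.         194.31578947] 38
jaw mid row 222.95454545454547 [0.54165435 0.09755448 0.048     ]
jaw mid row 208.95454545454547 [0.57755302 0.09846863 0.048     ]
((58.000003814697266, 33.0), (37.84394073486328, 14.485718727111816), 84.80557250976562) [ 0.44147827 -0.38310473  0.029     ]
((23.748966217041016, 34.57267761230469), (38.08015823364258, 14.416521072387695), 84.47245788574219) [ 0.43598838 -0.29345485  0.029     ]
```

Jaw moved 35.9 mm (fully open), the pawl grip is back at its starting position, and both flats lie in the tray.

```bash
python3 -c "
from cell import manip
print(manip.hand_in())"
```

```text
the job is handed in; nothing more can be done
None
```

I handed the job in at about 51 s with everything done in the order asked; the hand-in gives no verdict.

**What I did**
- I threw the pawl right back and wound the crank about 2¼ turns anticlockwise until it met the stop.
- Three power banks were there. The two flat ones are in the grey tray and the one swollen one is in the steel box.
- I pushed the pawl back over. It fell the last part of the way onto the wheel by its own weight.

**Last checks, from both cameras before handing in**
- **Jaw:** it had moved 35.9 mm, against 36 mm for fully open.
- **Pawl:** its grip was back within 0.4 pixel of its starting place in both views, so the nose is on the wheel.
- **Flat banks:** they lie at about (0.436, -0.293) and (0.441, -0.383) in the tray, with clear space from the walls.
- **Swollen bank:** it lies level near the middle of the box.
- **Other things:** the things on the bench looked unmoved, judged by eye in the pictures.

**What disagreed or went less well**
- **Tool height:** the reported tool height was about 34 mm lower than the real fingertips. I found this from the cameras, confirmed it by touching the table, and corrected for it throughout.
- **Bank heights:** the tops of the power banks measured from two views came out about 11–13 mm lower than the text says. I trusted the text, and the grasps fitted.
- **First pawl lift:** the pawl's grip slipped about 14 mm between the pads, but the pawl still went right back.
- **First flat bank:** I pressed it onto the tray floor with about 62 N for a moment, below the 120 N wrist limit, before backing off and releasing it.

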